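Sift bow ferrules from frogs

ROBOT

A 7-joint arm with a two-finger parallel gripper is mounted at the origin on the work surface. World frame = base frame: x ahead of the robot, y to its left, z up, the work surface at z = 0. Lengths are in mm, angles in rad, forces in N, time in s.
With the tool pointing down it reaches from about 425 to 950 mm from the base axis. Payload 16.7 kg.
Tool frame: the origin (TCP) lies at the very end of the fingers, on their centre line; the grasp point (between the pads) lies 19 mm behind it; y points along the fingers, z is the direction in which the jaws open and shut, and the axes are right-handed (so a half turn about y gives the same grasp; the last joint's range is limited). The gripper opens to 94 mm and grips with 3 to 60 N. Pads are 16 mm wide; open, the fingers measure 119 mm over their backs; the gripper's body (75 mm by 177 mm) begins 78 mm behind the grasp point.
Start: joints at [-1.304, 0.426, 0.074, 1.606, -0.034, 1.111, -0.067], TCP at [272.647, 617.445, 205.467] pointing down, gripper open.
Joint ranges: [-2.85, 2.85], [-0.5, 2.14], [-1.23, 1.37], [0.21, 2.46], [-1.02, 4.16], [0.16, 2.05], [-2.73, 2.73]. Speed limits (rad/s): [1.89, 1.89, 2.39, 2.39, 3.01, 3.01, 3.01].

INTERFACE

Orientations are given as a rotation vector (axis times angle).
In Python, from bench import robot gives the robot as it stands.
- The arm moves only by the tool play_rows, never from a script. Its argument "increments" is a list that holds one entry, the list of rows, each a list of 6 numbers: the shift along the world's x, y, z in units of 0.02 m (1.0 is 0.02 m), then the turn, a rotation vector about the world's x, y, z in units of 0.1 rad (1.0 is 0.1 rad). A call has 1 to 5 rows; each row shifts and turns the commanded pose from where the row before left it; what a row does not reach is not made up. A row lasts 1/10 s, in which the tool goes at most 50 mm and 8.59 degrees, less where a joint would pass 70% of its speed; a pose out of reach is approached as far as the arm can. A call with a number of a shift or a turn outside -1 to 1 is refused whole. A call with a gripper value outside its range is refused whole. "grip" is the finger opening in mm, from 0 to 94, set as the call begins (left out, the last holds). The fingers move at their own pace and stop on an object; "newtons" is the grip in N (left out, the last holds). Time passes only in rows, so rows that do not move let the fingers close. It gives the time, the measured TCP pose, the force and the opening at its end, in the units of the state.
- robot.get_state(): the state, without advancing time (a new reading comes with each control period).
- robot.get_image(name): name is "scene" or "top"; returns a dict with "image" (384x512x3 uint8, blue, green, red), "depth" (384x512 float32, mm along the optical axis (not along the pixel's ray), 0 where there is no reading), "fx", "fy", "cx", "cy" (pixels), "R" (3x3) and "t" (3): a world point X has camera coordinates R X + t. Camera axes: x right, y down, z forward; pixel columns grow to the right and rows downward; lengths in mm; the calibration is good to about 2 mm. A picture is of the moment at which its call begins.
- robot.job_done(): hands the job in, once; it reports no verdict.
The state is a dict: "clock": time; "joints": joint angles; "qd": joint speeds; "tau": joint torques, N m; "tcp_pos": TCP position; "tcp_rot": TCP orientation; "ft_force": force on the tool from outside, world axes, zero at the start; "ft_torque": the same for the moment, N m; "gripper_width": finger opening in mm.
Only numpy, scipy, OpenCV 4.12 (cv2) and the standard library are available. Lean on these libraries where they do the work, as an engineer would, in place of code of your own. Each camera call takes 0.05 s, during which the arm holds its last target. There are 200 camera calls.

TASK

Set the slotted sieve on the runners of the catch box, its grip bar across them, and shake it side to side along them, keeping it down on the runners and tapping the sprung bumper lightly, until every small brass ferrule has dropped into the box and only the three black bow frogs are left in the sieve. Then draw the sieve clear of the bumper, slide it up until it presses lightly on the bumper's spring, and leave it standing there on the runners. Do not tip or spill the sieve, do not ram the bumper, and leave the jar, hammer and wooden billet alone.

Things in the scene. Friction and masses are not known exactly. Their poses are not given: they have to be found in the camera images.
- sieve: Loose steel sieve, 0.28-0.45 kg, 124 mm (x) by 120 mm (y), origin at the centre of its underside, z up. Tray 30 mm high, inside 96 x 112 mm; 4 mm floor with two open slots 14 mm wide in y, centred at y = -28 and 28 mm, running the full inside length in x, and flat between. Outside its x walls, 4 mm thick flanges, out to x = +-62 mm, ride on the runners.
- sieve_grip (a point): Centre of the sieve's straight wooden grip bar, 78 mm above the sieve's underside centre, on posts over the tray. The bar lies along the sieve's x: 120 mm long, 18 mm wide (y), 24 mm high. Take it from above, fingers closing along the sieve's y. Same axes as the sieve.
- catch_box: Fixed open wooden box, 144 mm (x) by 280 mm (y), origin at the centre of its underside, z up. Its long walls (x = +-50 to +-72 mm) are the runners: low-friction tops 60 mm up, with guide lips 9 mm higher outside x = +-66 mm, so the sieve has 4 mm of play each way. Inside 100 mm wide, 256 mm long, floor 6 mm up. End walls: 72 mm high at y = -128 mm, 58 mm high at the +y end.
- runners (a point): Centre of the runners at the height of their tops, 60 mm above the box's underside, box axes. The sieve's underside centre goes here, its y along the box's y (either sense); it can slide along y from -68 mm up to the bumper. Smooth metal on the sieve: ferrules slide in it (friction about 0.25) when it is shaken briskly, over about 3 m/s2.
- bumper: Wooden block 50 x 30 x 46 mm on the box's +y end; origin, centre of underside, at (0, 143, 56) mm in the box's frame. A rubber-tipped plunger (26 mm across, 80 mm above the box's underside) points to -y. How far it is screwed out varies and is not reported: it first touches the sieve's end wall with the sieve's centre at y = 15 to 45 mm: find it by touch. Sprung: 2 N per mm, 13 mm travel.
- frog0: Black bow frog (block 44 x 18 x 20 mm, 30 g, white inlay on top), lying in the sieve; too wide for the slots. Origin at the centre of its underside as built.
- frog1: Black bow frog (block 44 x 18 x 20 mm, 30 g, white inlay on top), lying in the sieve; too wide for the slots. Origin at the centre of its underside as built.
- frog2: Black bow frog (block 44 x 18 x 20 mm, 30 g, white inlay on top), lying in the sieve; too wide for the slots. Origin at the centre of its underside as built.
- ferrule0: Short brass ferrule (disc 10 mm across, 6 mm high, 10 g), starting flat on the sieve floor; it passes the slots any way up. Origin at the centre of its underside as built.
- ferrule1: Short brass ferrule (disc 10 mm across, 6 mm high, 10 g), starting flat on the sieve floor; it passes the slots any way up. Origin at the centre of its underside as built.
- ferrule2: Short brass ferrule (disc 10 mm across, 6 mm high, 10 g), starting flat on the sieve floor; it passes the slots any way up. Origin at the centre of its underside as built.
- ferrule3: Short brass ferrule (disc 10 mm across, 6 mm high, 10 g), starting flat on the sieve floor; it passes the slots any way up. Origin at the centre of its underside as built.
- ferrule4: Short brass ferrule (disc 10 mm across, 6 mm high, 10 g), starting flat on the sieve floor; it passes the slots any way up. Origin at the centre of its underside as built.
- ferrule5: Short brass ferrule (disc 10 mm across, 6 mm high, 10 g), starting flat on the sieve floor; it passes the slots any way up. Origin at the centre of its underside as built.
- jar: Bystander: amber jar 60 mm across, 75 mm high.
- hammer: Bystander: hammer 220 mm long.
- billet: Bystander: reddish wooden billet 50 x 140 x 35 mm.
Mind the look-alikes: they are no part of the job. There is more than one size of the sieve; the job needs the middle-sized. What is shaped like the frog0 but blue is not meant.

How it is judged:
By the outcome, as a careful person would: the job done as asked, in the order asked, and still so for the second after the job is handed in, with the robot touching nothing.
It also fails if it takes over 72 s, if anything falls off the work surface, if the arm or the gripper's body presses on something with over 40 N, if the wrist force passes 120 N, or if a joint passes its speed limit or range.

## Working session

There is one attempt and no reset: what is moved stays moved. The work goes in short steps, Python scripts to look and compute and a tool call to move; the robot and the scene stay as the last step left them, time stands still between calls to the robot, and variables do not carry over. Pictures are saved under pics/ and viewed, about 8 in all and at most 12, crops included, and the job is handed in when it is done.

Besides the shell and the picture viewer there is one more tool, called after "Emit:" as name(argument=value, ...), one argument or row to a line, values as JSON. play_rows: Moves the arm, as the interface text tells. Its arguments: {"type":"object","properties":{"increments":{"type":"array","items":{"type":"array","items":{"type":"array","items":{"type":"number"}}}},"grip":{"type":"number"},"newtons":{"type":"number"}},"required":["increments"]}

```bash
mkdir -p pics; ls
cat > h.py <<'E'
import numpy as np, cv2
from bench import robot
def grab(n):
    d=robot.get_image(n); return d
def pts(d):
    z=d["depth"]; v,u=np.indices(z.shape)
    c=np.stack([(u-d["cx"])/d["fx"]*z,(v-d["cy"])/d["fy"]*z,z],-1)
    return (c-np.array(d["t"]))@np.array(d["R"])   # R^T (c-t)
def ray(d,u,v,h):
    R=np.array(d["R"]);t=np.array(d["t"]); o=-R.T@t
    r=R.T@np.array([(u-d["cx"])/d["fx"],(v-d["cy"])/d["fy"],1.0]); return o+r*(h-o[2])/r[2]
def proj(d,X):
    c=np.array(d["R"])@np.array(X,float)+np.array(d["t"]); return c[0]/c[2]*d["fx"]+d["cx"],c[1]/c[2]*d["fy"]+d["cy"]
E
python3 - <<'E'
from h import *
import pickle
for n in("scene","top"):
    d=grab(n); pickle.dump(d,open(n+"0.pkl","wb")); cv2.imwrite(f"pics/{n}0.png",cv2.resize(d["image"],(800,600),interpolation=cv2.INTER_CUBIC)); print(n,-np.array(d["R"]).T@np.array(d["t"]),d["fx"],np.array(d["R"]).round(2).tolist())
print(robot.get_state())
E
```

```text
pics
scene [862.71003324 702.15162375 908.61858857] 463.968307450033 [[-0.86, 0.51, 0.01], [0.38, 0.64, -0.67], [-0.34, -0.57, -0.75]]
top [ 375.71635351   59.66583498 1076.9615551 ] 392.3012327794457 [[-0.02, -1.0, 0.0], [-1.0, 0.02, -0.08], [0.08, -0.01, -1.0]]
{'clock': 0.1, 'joints': array([-1.30451082,  0.42666729,  0.07386321,  1.6065213 , -0.03406713,
        1.11081631, -0.06706972]), 'qd': array([-6.86570655e-04, -1.15530549e-03,  5.24061954e-04, -3.30562244e-03,
       -1.17532429e-03,  6.46069039e-05,  6.35859578e-04]), 'tau': array([ 8.20971007e-03, -9.37459517e+01,  3.67658615e+00, -4.55043125e+01,
       -4.87202452e-02,  1.68026879e-02,  1.07511803e-04]), 'tcp_pos': array([272.52116645, 617.11386445, 204.85698316]), 'tcp_rot': array([-1.54723178,  0.32627797, -0.32607993]), 'ft_force': array([-0.32348657, -0.98186065,  0.45964859]), 'ft_torque': array([ 0.05648237, -0.01910476, -0.02908059]), 'gripper_width': 93.66550819585746}
```

View pics/scene0.png

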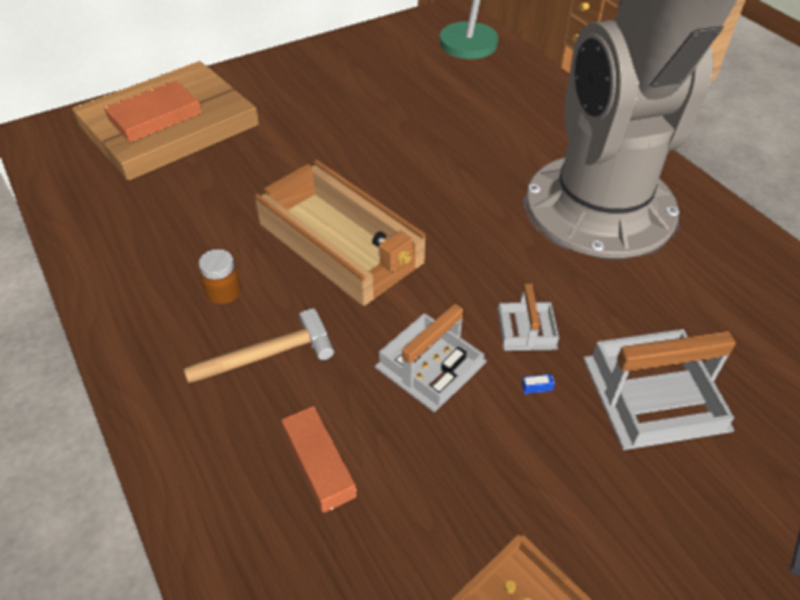

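View pics/top0.png

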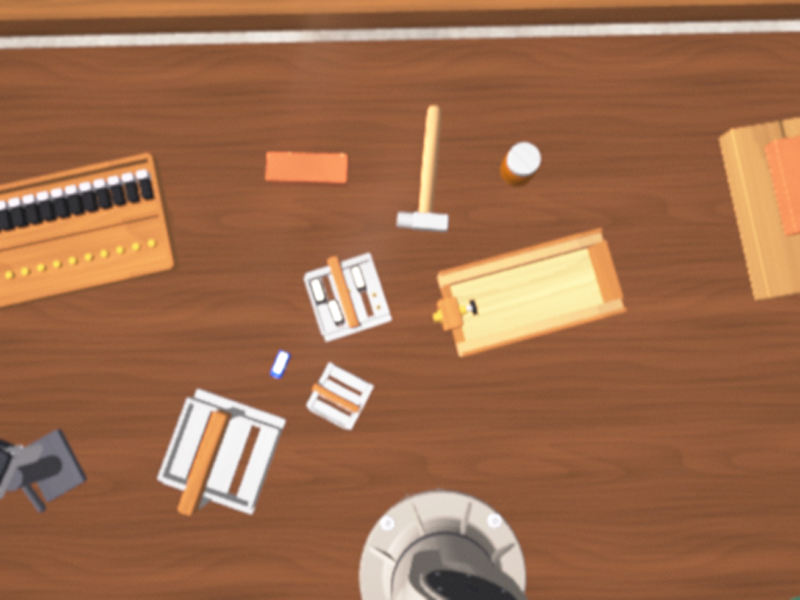

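The top view shows three sieves: middle-sized at (345,297) holding frogs and ferrules, small empty at (340,396), large empty at (222,450). The box is at (530,290) with its bumper at the left end (450,312), and the blue decoy frog is at (280,364). The sieve at (345,297) fits: it is the middle size and carries the black frogs. I'll measure it and confirm with a crop.

Run:
```python
from h import *
import pickle
T=pickle.load(open("top0.pkl","rb"));S=pickle.load(open("scene0.pkl","rb"))
a=cv2.resize(T["image"][150:230,180:260],(400,400),interpolation=cv2.INTER_CUBIC)
b=cv2.resize(S["image"][190:270,230:320],(450,400),interpolation=cv2.INTER_CUBIC)
cv2.imwrite("pics/crop1.png",np.hstack([a,b]))
c0=ray(T,345*.64,297*.64,40); print("sieve approx",c0)
bx=ray(T,530*.64,292*.64,60); print("box approx",bx)
def rect(P,n):
    r=cv2.minAreaRect(P[:,:2].astype(np.float32)); print(n,len(P),"c",np.round(r[0],1),"size",np.round(r[1],1),"ang",round(r[2],1),"z",np.percentile(P[:,2],[5,50,95]).round(1))
for n,d in(("top",T),("scene",S)):
    P=pts(d); hsv=cv2.cvtColor(d["image"],cv2.COLOR_BGR2HSV)
    near=np.hypot(P[...,0]-c0[0],P[...,1]-c0[1])<100
    br=(hsv[...,1]>110)
    rect(P[near&(P[...,2]>80)&(P[...,2]<100)],n+" bar")
    rect(P[near&(P[...,2]>14)&(P[...,2]<100)],n+" sieve>14")
    rect(P[near&(P[...,2]>22)&(P[...,2]<40)],n+" rim")
    rect(P[near&(P[...,2]>2.5)&(P[...,2]<100)],n+" all")
    nb=(np.hypot(P[...,0]-bx[0],P[...,1]-bx[1])<200)
    rect(P[nb&(P[...,2]>52)&(P[...,2]<120)],n+" box>52")
    rect(P[nb&(P[...,2]>30)&(P[...,2]<74)],n+" box 30-74")
    rect(P[nb&(P[...,2]>92)&(P[...,2]<120)],n+" bumper top")
```

```text
sieve approx [472.08974602 153.75799396  40.        ]
box approx [ 471.43339504 -156.60381923   60.        ]
top bar 339 c [476.3 153.1] size [119.6  18.1] ang 16.8 z [85.9 89.1 92. ]
top sieve>14 983 c [476.  153.1] size [120.2 120. ] ang 17.0 z [20.3 29.  91.1]
top rim 511 c [475.6 153. ] size [113.3 120. ] ang 17.0 z [22.5 26.3 32.1]
top all 1793 c [471.6 153.7] size [196.4 187.3] ang 77.3 z [ 2.8 21.3 90.3]
top box>52 2634 c [ 528.6 -129.2] size [268.  311.1] ang 14.0 z [ 56.7  61.8 101.3]
top box 30-74 2505 c [ 530.9 -134.9] size [269.7 298.8] ang 14.0 z [41.4 60.4 71.7]
top bumper top 248 c [440.6 -33.2] size [49.8 57.6] ang 13.9 z [ 97.6 101.5 104.2]
scene bar 398 c [474.5 155.7] size [120.9  19.3] ang 16.3 z [81.8 89.4 92.5]
scene sieve>14 1587 c [474.6 155.5] size [121.3 121.9] ang 17.5 z [16.5 29.6 91. ]
scene rim 730 c [474.4 155.4] size [117.7 121.9] ang 17.5 z [23.  27.  33.2]
scene all 2674 c [474.4 155.9] size [191.1 198.3] ang 42.1 z [ 3.  21.5 90.3]
scene box>52 2392 c [ 526.6 -127.9] size [271.9 313.1] ang 14.1 z [ 54.5  63.2 101.3]
scene box 30-74 2919 c [ 527.7 -128.6] size [273.8 311.2] ang 14.1 z [33.3 59.2 70.8]
scene bumper top 226 c [440.5 -28.3] size [50.  62.8] ang 17.0 z [ 92.6 101.5 104.6]
```

View pics/crop1.png

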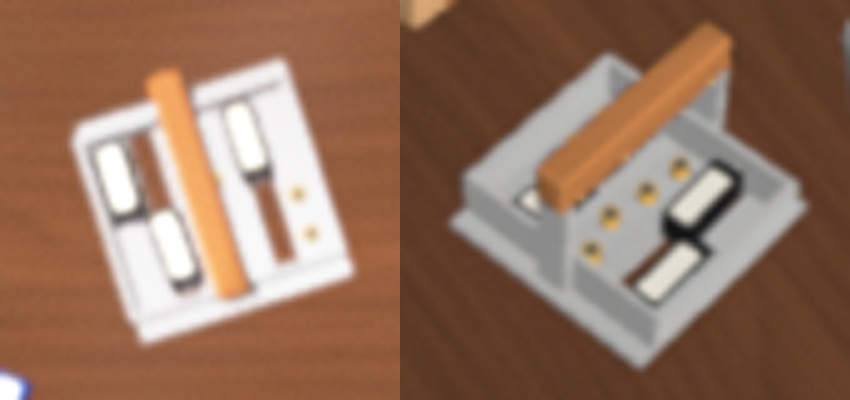

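Crop confirms: the sieve at top (345,297) holds three black frogs with white inlays and brass ferrules. Next I'll refine the box pose and work out the tool orientation.

Run:
```python
from h import *
import pickle
from scipy.spatial.transform import Rotation as Ro
T=pickle.load(open("top0.pkl","rb"));S=pickle.load(open("scene0.pkl","rb"))
a=np.radians(14);ex=np.array([np.cos(a),np.sin(a)]);ey=np.array([-np.sin(a),np.cos(a)]);c=np.array([475.,-172.])
for n,d in(("top",T),("scene",S)):
    P=pts(d);q=P[...,:2]-c;X=q@ex;Y=q@ey;Z=P[...,2]
    m=(abs(X)<90)&(Y<125)&(Y>-160)&(Z>50)&(Z<80)
    r=cv2.minAreaRect(P[m][:,:2].astype(np.float32)); print(n,r, "z",np.percentile(Z[m],[5,50,95]))
    for lo in(-110,-60,0,60,100):
        s=m&(Y>lo-12)&(Y<lo+12); 
        print(lo,"X",X[s].min().round(1),X[s].max().round(1), "inner",X[s&(X<0)].max().round(1),X[s&(X>0)].min().round(1))
    s=(abs(X)<60)&(Y>80)&(Y<190)&(Z>98)&(Z<110); print("bumper X",X[s].min(),X[s].max(),"Y",Y[s].min(),Y[s].max(),"z",np.median(Z[s]))
    s=(abs(X)<30)&(Y<-100)&(Y>-170)&(Z>60); print("end Y",Y[s].min(),Y[s].max())
    s=(abs(X)<20)&(Y>40)&(Y<126)&(Z>72)&(Z<100); print("plunger Y",np.sort(Y[s])[:5])
    hsv=cv2.cvtColor(d["image"],cv2.COLOR_BGR2HSV)
R=Ro.from_rotvec(robot.get_state()["tcp_rot"]).as_matrix(); print(R.round(3)); print("jaw ang",np.degrees(np.arctan2(R[1,2],R[0,2])))
```

```text
top ((475.6031494140625, -172.97015380859375), (144.11268615722656, 251.64077758789062), 13.999889373779297) z [56.48111282 61.03807411 72.14388289]
-110 X -71.5 72.3 inner -0.3 0.4
-60 X -71.5 72.2 inner -49.8 50.0
0 X -71.6 72.1 inner -50.1 50.1
60 X -71.6 71.9 inner -49.9 50.1
100 X -71.6 72.4 inner -49.8 50.1
bumper X -24.701979089723107 25.096588192667387 Y 141.90994809674825 171.55334487690146 z 101.60265538140196
end Y -126.9076832920006 -111.79996058938134
plunger Y [113.32005711 113.48969591 114.00022211 114.26228727 114.26946879]
scene ((474.3821105957031, -172.99298095703125), (148.73440551757812, 251.00576782226562), 14.110527038574219) z [52.61197737 61.58069043 71.97029772]
-110 X -73.9 73.7 inner -0.4 0.3
-60 X -73.6 73.5 inner -49.9 46.5
0 X -73.3 72.4 inner -48.7 47.0
60 X -74.1 72.5 inner -48.5 47.5
100 X -75.3 73.3 inner -48.8 48.0
bumper X -23.79574528111035 26.18769299035012 Y 144.82343766501378 175.89293361159412 z 101.93518103730736
end Y -125.96337898732975 -107.15017686822418
plunger Y [114.55561697 115.61245396 115.65196863 115.86688708 116.1005388 ]
[[ 0.915 -0.     0.404]
 [-0.404 -0.001  0.915]
 [ 0.    -1.    -0.001]]
jaw ang 66.1775063669147
```

Emit:
play_rows(
  increments=[
    [[0.42, -0.96, 0, 0, 0, 0.3], [0.42, -0.96, 0, 0, 0, 0.3], [0.42, -0.96, 0, 0, 0, 0.3], [0.42, -0.96, 0, 0, 0, 0.3], [0.42, -0.96, 0, 0, 0, 0.3]],
  ],
  grip=60,
)

```text
clock: 0.6
tcp_pos: [314.8, 520.4, 205.1]
tcp_rot: [-1.561, 0.208, -0.208]
ft_force: [0.9, 0.6, -0.4]
gripper_width: 60.8
```

Emit:
play_rows(
  increments=[
    [[0.42, -0.96, 0, 0, 0, 0.3], [0.42, -0.96, 0, 0, 0, 0.3], [0.42, -0.96, 0, 0, 0, 0.3], [0.42, -0.96, 0, 0, 0, 0.3], [0.42, -0.96, 0, 0, 0, 0.3]],
  ],
)

```text
clock: 1.1
tcp_pos: [356.8, 424.5, 205.3]
tcp_rot: [-1.569, 0.09, -0.09]
ft_force: [0.3, -0.1, -0.2]
gripper_width: 60.1
```

Emit:
play_rows(
  increments=[
    [[0.42, -0.96, 0, 0, 0, 0.3], [0.42, -0.96, 0, 0, 0, 0.3], [0.42, -0.96, 0, 0, 0, 0.3], [0.42, -0.96, 0, 0, 0, 0.3], [0.42, -0.96, 0, 0, 0, 0.3]],
  ],
)

```text
clock: 1.6
tcp_pos: [398.7, 328.5, 205.3]
tcp_rot: [-1.571, -0.028, 0.028]
ft_force: [-0.1, -0.2, -0.2]
gripper_width: 60.2
```

Emit:
play_rows(
  increments=[
    [[0.42, -0.96, 0, 0, 0, 0.3], [0.42, -0.96, 0, 0, 0, 0.3], [0.42, -0.96, 0, 0, 0, 0.3], [0.42, -0.96, 0, 0, 0, 0.3], [0.42, -0.96, 0, 0, 0, 0.3]],
  ],
)

```text
clock: 2.1
tcp_pos: [440.7, 232.5, 205.3]
tcp_rot: [-1.566, -0.145, 0.146]
ft_force: [0.1, 0.6, -0.1]
gripper_width: 60.0
```

Emit:
play_rows(
  increments=[
    [[0.42, -0.96, 0, 0, 0, 0.3], [0.42, -0.96, 0, 0, 0, 0.3], [0.42, -0.96, 0, 0, 0, 0.3], [0.42, -0.96, 0, 0, 0, 0.3], [0, 0, 0, 0, 0, 0]],
  ],
)

```text
clock: 2.6
tcp_pos: [475.0, 154.1, 205.4]
tcp_rot: [-1.559, -0.237, 0.237]
ft_force: [-0.8, 0.1, 0.5]
gripper_width: 59.8
```

```bash
cat > st.py <<'E'
from h import *
from scipy.spatial.transform import Rotation as Ro
s=robot.get_state();R=Ro.from_rotvec(s["tcp_rot"]).as_matrix()
print("t",s["clock"],"tcp",s["tcp_pos"].round(1),"jaw",np.degrees(np.arctan2(R[1,2],R[0,2])).round(2),"tilt y",R[:,1].round(4),"f",s["ft_force"].round(1),"w",round(s["gripper_width"],1),"q",s["joints"].round(2))
a=np.radians(14);p=s["tcp_pos"][:2]-np.array([471.7,-158.0]);print("box xy",(p@[np.cos(a),np.sin(a)]).round(1),(p@[-np.sin(a),np.cos(a)]).round(1))
E
python3 st.py
```

```text
t 2.6 tcp [475.  154.1 205.4] jaw 107.29 tilt y [ 0.e+00 -8.e-04 -1.e+00] f [-0.8  0.1  0.5] w 59.8 q [-0.66  0.14  0.23  2.   -0.04  1.01  1.47]
box xy 78.7 302.0
```

Emit:
play_rows(
  increments=[
    [[0, 0, -1, 0, 0, 0], [0, 0, -1, 0, 0, 0], [0, 0, -1, 0, 0, 0], [0, 0, -1, 0, 0, 0], [0, 0, -1, 0, 0, 0]],
  ],
)

```text
clock: 3.1
tcp_pos: [473.8, 157.2, 104.6]
tcp_rot: [-1.557, -0.239, 0.239]
ft_force: [1.0, 0.2, -1.0]
gripper_width: 59.8
```

Emit:
play_rows(
  increments=[
    [[0, 0, -1, 0, 0, 0], [0, 0, -0.8, 0, 0, 0], [0, 0, -0.5, 0, 0, 0], [0, 0, 0, 0, 0, 0]],
  ],
)

```text
clock: 3.5
tcp_pos: [473.4, 156.7, 58.4]
tcp_rot: [-1.558, -0.237, 0.24]
ft_force: [-0.1, -0.2, 0.5]
gripper_width: 60.2
```

Emit:
play_rows(
  increments=[
    [[0, 0, 0, 0, 0, 0], [0, 0, 0, 0, 0, 0], [0, 0, 0, 0, 0, 0], [0, 0, 0, 0, 0, 0], [0, 0, 0, 0, 0, 0]],
  ],
  grip=0,
  newtons=35,
)

```text
clock: 4.0
tcp_pos: [474.5, 156.5, 59.8]
tcp_rot: [-1.558, -0.239, 0.238]
ft_force: [0.9, -2.2, 1.7]
gripper_width: 23.5
```

```bash
python3 st.py
```

```text
t 4.0 tcp [474.5 156.5  59.8] jaw 107.42 tilt y [ 6.e-04  1.e-04 -1.e+00] f [ 0.9 -2.2  1.7] w 23.5 q [-0.62  0.34  0.21  2.13 -0.11  0.68  1.53]
box xy 78.8 304.5
```

Emit:
play_rows(
  increments=[
    [[0, 0, 0, 0, 0, 0], [0, 0, 0, 0, 0, 0], [0, 0, 0, 0, 0, 0]],
  ],
)

```text
clock: 4.3
tcp_pos: [474.5, 156.4, 59.7]
tcp_rot: [-1.558, -0.239, 0.238]
ft_force: [0.5, -3.1, 6.5]
gripper_width: 17.9
```

Emit:
play_rows(
  increments=[
    [[0, 0, 0.2, 0, 0, 0], [0, 0, 0.5, 0, 0, 0], [0, 0, 0.5, 0, 0, 0], [0, 0, 0.3, 0, 0, 0], [0, 0, 0, 0, 0, 0]],
  ],
)

```text
clock: 4.8
tcp_pos: [474.8, 157.0, 90.6]
tcp_rot: [-1.557, -0.24, 0.237]
ft_force: [-0.0, 0.1, -5.0]
gripper_width: 17.7
```

```bash
python3 st.py
python3 - <<'E'
from h import *
out=[]
for n in("scene","top"):
    d=grab(n); P=pts(d); Z=P[...,2]; nr=(abs(P[...,0]-474)<110)&(abs(P[...,1]-155)<110)
    s=nr&(Z>32)&(Z<64); print(n,"z>", np.percentile(Z[s],[5,50,95]))
    u,v=map(int,proj(d,[475,155,50])); out.append(cv2.resize(d["image"][v-50:v+50,u-50:u+50],(400,400),interpolation=cv2.INTER_CUBIC))
cv2.imwrite("pics/lift.png",np.hstack(out))
E
```

```text
t 4.8 tcp [474.8 157.   90.6] jaw 107.43 tilt y [ 1.6e-03  9.0e-04 -1.0e+00] f [-0.   0.1 -5. ] w 17.7 q [-0.63  0.29  0.22  2.11 -0.09  0.75  1.52]
box xy 79.2 304.9
scene z> [33.63533609 45.08599245 61.80568238]
top z> [32.52774377 36.81748423 62.06034195]
```

View pics/lift.png

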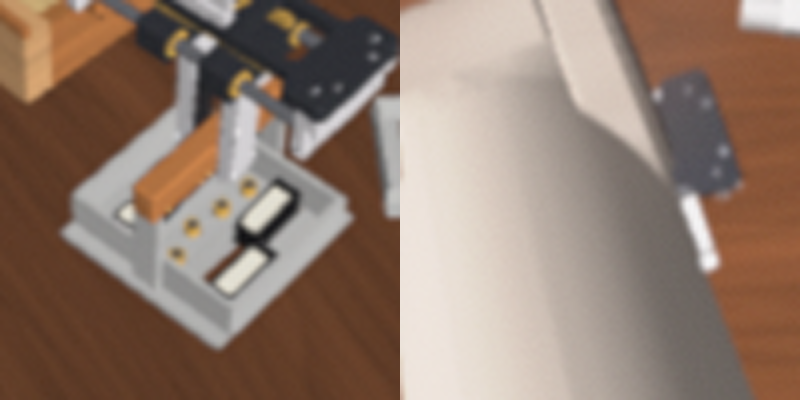

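The sieve is held level with about 5 N of load and nothing has spilled: four ferrules and the frogs are visible in the left image at (150–250, 185–270). I'll lift it higher, then carry it with smooth ramps so nothing slides.

Emit:
play_rows(
  increments=[
    [[0, 0, 0.4, 0, 0, 0], [0, 0, 0.8, 0, 0, 0], [0, 0, 1, 0, 0, 0], [0, 0, 1, 0, 0, 0], [0, 0, 0.7, 0, 0, 0]],
  ],
)

```text
clock: 5.4
tcp_pos: [474.4, 156.6, 168.9]
tcp_rot: [-1.558, -0.239, 0.238]
ft_force: [-0.4, -0.8, -5.0]
gripper_width: 17.7
```

Emit:
play_rows(
  increments=[
    [[0, 0, 0.4, 0, 0, 0], [0, -0.1, 0, 0, 0, 0], [0, -0.2, 0, 0, 0, 0], [0, -0.3, 0, 0, 0, 0], [0, -0.4, 0, 0, 0, 0]],
  ],
)

```text
clock: 5.9
tcp_pos: [473.9, 135.9, 174.8]
tcp_rot: [-1.558, -0.238, 0.24]
ft_force: [-1.1, -1.5, -4.8]
gripper_width: 18.0
```

Emit:
play_rows(
  increments=[
    [[0, -0.5, 0, 0, 0, 0], [0, -0.6, 0, 0, 0, 0], [0, -0.7, 0, 0, 0, 0], [0, -0.8, 0, 0, 0, -0.05], [0, -0.8, 0, 0, 0, -0.05]],
  ],
)

```text
clock: 6.4
tcp_pos: [474.2, 67.0, 175.5]
tcp_rot: [-1.559, -0.23, 0.23]
ft_force: [0.4, -0.4, -4.8]
gripper_width: 18.1
```

Emit:
play_rows(
  increments=[
    [[0, -0.8, 0, 0, 0, -0.05], [0, -0.8, 0, 0, 0, -0.05], [0, -0.8, 0, 0, 0, -0.05], [0, -0.8, 0, 0, 0, -0.05], [0, -0.8, 0, 0, 0, -0.05]],
  ],
)

```text
clock: 6.9
tcp_pos: [474.1, -12.8, 175.5]
tcp_rot: [-1.561, -0.211, 0.211]
ft_force: [-0.4, -0.6, -4.8]
gripper_width: 17.8
```

Emit:
play_rows(
  increments=[
    [[0, -0.8, 0, 0, 0, -0.05], [0, -0.8, 0, 0, 0, -0.05], [0, -0.8, 0, 0, 0, -0.05], [0, -0.8, 0, 0, 0, -0.05], [0, -0.8, 0, 0, 0, -0.05]],
  ],
)

```text
clock: 7.4
tcp_pos: [474.0, -92.8, 175.5]
tcp_rot: [-1.562, -0.191, 0.191]
ft_force: [0.2, -0.2, -5.4]
gripper_width: 17.5
```

Emit:
play_rows(
  increments=[
    [[0, -0.8, 0, 0, 0, 0], [0, -0.8, 0, 0, 0, 0], [0, -0.7, 0, 0, 0, 0], [0, -0.6, 0, 0, 0, 0], [0, -0.5, 0, 0, 0, 0]],
  ],
)

```text
clock: 7.9
tcp_pos: [474.0, -160.6, 175.5]
tcp_rot: [-1.562, -0.191, 0.191]
ft_force: [0.3, 0.4, -5.7]
gripper_width: 17.6
```

Emit:
play_rows(
  increments=[
    [[0, -0.4, 0, 0, 0, 0], [0, -0.3, 0, 0, 0, 0], [0, -0.2, 0, 0, 0, 0], [0, -0.1, 0, 0, 0, 0], [0, 0, 0, 0, 0, 0]],
  ],
)

```text
clock: 8.4
tcp_pos: [474.3, -179.4, 175.4]
tcp_rot: [-1.562, -0.192, 0.192]
ft_force: [0.0, 0.0, -4.5]
gripper_width: 18.0
```

```bash
python3 st.py
python3 - <<'E'
from h import *
import pickle
out=[]
for n in("scene","top"):
    d=grab(n); pickle.dump(d,open(n+"1.pkl","wb"))
    u,v=map(int,proj(d,[475,-165,90])); out.append(cv2.resize(d["image"][max(v-70,0):v+70,u-70:u+70],(400,400),interpolation=cv2.INTER_CUBIC))
cv2.imwrite("pics/over.png",np.hstack(out))
E
```

```text
t 8.4 tcp [ 474.3 -179.4  175.4] jaw 103.99 tilt y [-0. -0. -1.] f [ 0.   0.  -4.5] w 18.0 q [-0.19  0.19  0.49  2.03 -0.11  0.94  2.17]
box xy -2.7 -21.3
```

View pics/over.png

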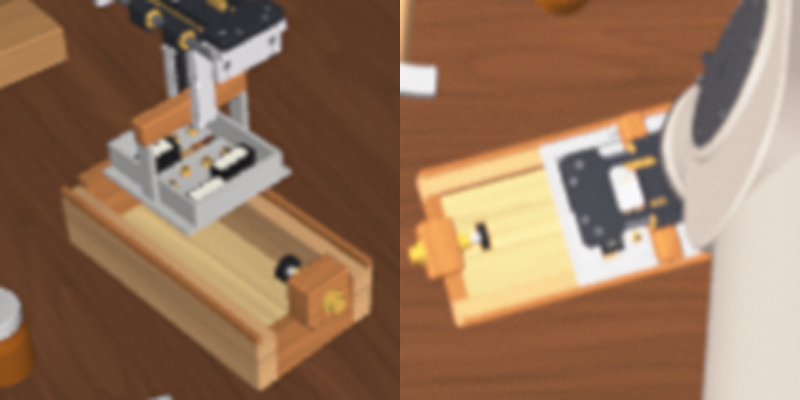

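The sieve is over the box, level and still loaded, with frogs and ferrules visible in it. I'll check the lateral offset from depth.

Run:
```python
from h import *
import pickle
a=np.radians(14);ex=np.array([np.cos(a),np.sin(a)]);ey=np.array([-np.sin(a),np.cos(a)]);c=np.array([471.7,-158.])
for n in("scene","top"):
    d=pickle.load(open(n+"1.pkl","rb"));P=pts(d);q=P[...,:2]-c;X=q@ex;Y=q@ey;Z=P[...,2]
    s=(abs(X)<95)&(Y>-110)&(Y<70)&(Z>108)&(Z<158)
    print(n,"sieve X",np.percentile(X[s],[.5,99.5]).round(1),X[s].min().round(1),X[s].max().round(1),"Y",Y[s].min().round(1),Y[s].max().round(1),"minz",Z[s].min().round(1))
    for lo in(-40,-20,0,20): 
        k=s&(abs(Y-lo)<6); print("  sieve y",lo,X[k].min().round(1),X[k].max().round(1)) if k.sum() else 0
    b=(abs(X)<90)&(Y>60)&(Y<110)&(Z>50)&(Z<80); print("  box X",X[b].min().round(1),X[b].max().round(1))
    hsv=cv2.cvtColor(d["image"],cv2.COLOR_BGR2HSV); k=(hsv[...,2]<60)&(abs(X)<25)&(Y>60)&(Y<140)&(Z>65)&(Z<110); print("  tip Y",np.percentile(Y[k],[2,50]).round(1),k.sum(),Z[k].max().round(1) if k.any() else 0)
```

```text
scene sieve X [-58.9  58.9] -64.5 59.7 Y -79.3 44.9 minz 113.8
  sieve y -40 -56.6 58.7
  sieve y -20 -57.2 59.7
  sieve y 0 -54.9 59.5
  sieve y 20 -54.7 58.3
  box X -74.8 73.0
  tip Y [104.5 107.9] 27 95.4
top sieve X [-63.9  59.4] -64.2 59.7 Y -72.3 40.9 minz 113.6
  sieve y -20 -63.8 59.5
  sieve y 0 -64.0 59.4
  sieve y 20 -63.9 59.5
  box X -71.9 72.5Traceback (most recent call last):
  File "<stdin>", line 11, in <module>
    return _quantile_unchecked(
        a, q, axis, out, overwrite_input, method, keepdims, weights)
    return _ureduce(a,
                    func=_quantile_ureduce_func,
    ...<5 lines>...
                    overwrite_input=overwrite_input,
                    method=method)
    r = func(a, **kwargs)
    result = _quantile(arr,
                       quantiles=q,
    ...<2 lines>...
                       out=out,
                       weights=wgt)
    slices_having_nans = np.isnan(arr[-1, ...])
                                  ~~~^^^^^^^^^
IndexError: index -1 is out of bounds for axis 0 with size 0
```

Emit:
play_rows(
  increments=[
    [[0.06, 0.02, -0.3, 0, 0, 0], [0.06, 0.01, -0.6, 0, 0, 0], [0, 0, -0.6, 0, 0, 0], [0, 0, -0.6, 0, 0, 0], [0, 0, -0.3, 0, 0, 0]],
  ],
)

```text
clock: 9.0
tcp_pos: [475.9, -178.6, 125.7]
tcp_rot: [-1.562, -0.19, 0.193]
ft_force: [1.0, 0.2, -5.3]
gripper_width: 17.8
```

Emit:
play_rows(
  increments=[
    [[0, 0, -0.1, 0, 0, 0], [0, 0, -0.1, 0, 0, 0], [0, 0, -0.1, 0, 0, 0], [0, 0, 0, 0, 0, 0]],
  ],
)

```text
clock: 9.4
tcp_pos: [476.7, -178.8, 121.5]
tcp_rot: [-1.562, -0.192, 0.191]
ft_force: [-1.0, 0.3, -4.9]
gripper_width: 17.5
```

```bash
python3 st.py
```

```text
t 9.4 tcp [ 476.7 -178.8  121.5] jaw 103.99 tilt y [ 2.e-04 -0.e+00 -1.e+00] f [-1.   0.3 -4.9] w 17.5 q [-0.17  0.28  0.47  2.08 -0.17  0.82  2.22]
box xy -0.2 -21.4
```

Emit:
play_rows(
  increments=[
    [[0, 0, -0.05, 0, 0, 0], [0, 0, 0, 0, 0, 0]],
  ],
)

```text
clock: 9.6
tcp_pos: [476.7, -178.7, 120.6]
tcp_rot: [-1.562, -0.192, 0.191]
ft_force: [-0.2, -0.3, -5.1]
gripper_width: 17.6
```

Emit:
play_rows(
  increments=[
    [[0, 0, -0.05, 0, 0, 0], [0, 0, 0, 0, 0, 0]],
  ],
)

```text
clock: 9.8
tcp_pos: [476.9, -178.8, 119.7]
tcp_rot: [-1.562, -0.192, 0.191]
ft_force: [-0.5, 0.4, 0.2]
gripper_width: 17.6
```

Emit:
play_rows(
  increments=[
    [[0, 0, -0.03, 0, 0, 0], [0, 0, 0, 0, 0, 0]],
  ],
)

```text
clock: 10.0
tcp_pos: [477.2, -178.9, 119.7]
tcp_rot: [-1.562, -0.193, 0.191]
ft_force: [-4.2, 1.9, 13.3]
gripper_width: 18.0
```

```bash
python3 st.py
```

```text
t 10.0 tcp [ 477.2 -178.9  119.7] jaw 103.98 tilt y [ 1.2e-03  1.0e-04 -1.0e+00] f [-4.2  1.9 13.3] w 18.0 q [-0.17  0.28  0.47  2.08 -0.17  0.82  2.22]
box xy 0.3 -21.6
```

Emit:
play_rows(
  increments=[
    [[-0.05, 0.19, 0.01, 0, 0, 0], [-0.1, 0.39, 0, 0, 0, 0], [-0.15, 0.58, 0, 0, 0, 0], [-0.15, 0.58, 0, 0, 0, 0], [-0.1, 0.39, 0, 0, 0, 0]],
  ],
)

```text
clock: 10.5
tcp_pos: [466.3, -135.7, 119.7]
tcp_rot: [-1.563, -0.193, 0.19]
ft_force: [0.2, -3.2, 7.7]
gripper_width: 17.8
```

Emit:
play_rows(
  increments=[
    [[-0.05, 0.19, 0, 0, 0, 0], [-0.024, 0.1, 0, 0, 0, 0], [0, 0, 0, 0, 0, 0]],
  ],
)

```text
clock: 10.8
tcp_pos: [464.9, -129.8, 119.7]
tcp_rot: [-1.562, -0.193, 0.191]
ft_force: [-0.5, 0.8, 9.3]
gripper_width: 17.8
```

Emit:
play_rows(
  increments=[
    [[-0.024, 0.097, 0, 0, 0, 0], [0, 0, 0, 0, 0, 0]],
  ],
)

```text
clock: 11.0
tcp_pos: [464.4, -128.2, 119.7]
tcp_rot: [-1.563, -0.193, 0.191]
ft_force: [0.0, -1.0, 9.0]
gripper_width: 17.6
```

Emit:
play_rows(
  increments=[
    [[-0.024, 0.097, 0, 0, 0, 0], [0, 0, 0, 0, 0, 0]],
  ],
)

```text
clock: 11.2
tcp_pos: [464.0, -126.4, 119.7]
tcp_rot: [-1.563, -0.193, 0.19]
ft_force: [-0.0, -1.0, 8.8]
gripper_width: 17.7
```

Emit:
play_rows(
  increments=[
    [[-0.024, 0.097, 0, 0, 0, 0], [0, 0, 0, 0, 0, 0]],
  ],
)

```text
clock: 11.4
tcp_pos: [463.5, -124.4, 119.7]
tcp_rot: [-1.563, -0.193, 0.19]
ft_force: [-1.1, -2.0, 8.4]
gripper_width: 18.1
```

```bash
python3 st.py
```

```text
t 11.4 tcp [ 463.5 -124.4  119.7] jaw 104.0 tilt y [ 1.9e-03 -3.0e-04 -1.0e+00] f [-1.1 -2.   8.4] w 18.1 q [-0.27  0.23  0.45  2.14 -0.14  0.8   2.08]
box xy 0.2 34.5
```

Emit:
play_rows(
  increments=[
    [[-0.024, 0.097, 0, 0, 0, 0], [0, 0, 0, 0, 0, 0]],
  ],
)

```text
clock: 11.6
tcp_pos: [463.0, -122.5, 119.7]
tcp_rot: [-1.563, -0.193, 0.19]
ft_force: [0.7, -1.3, 9.2]
gripper_width: 17.7
```

Emit:
play_rows(
  increments=[
    [[-0.024, 0.097, 0, 0, 0, 0], [0, 0, 0, 0, 0, 0]],
  ],
)

```text
clock: 11.8
tcp_pos: [462.5, -120.7, 119.7]
tcp_rot: [-1.563, -0.193, 0.19]
ft_force: [-0.2, -1.7, 8.4]
gripper_width: 17.6
```

Emit:
play_rows(
  increments=[
    [[-0.012, 0.048, 0, 0, 0, 0], [0, 0, 0, 0, 0, 0]],
  ],
)

```text
clock: 12.0
tcp_pos: [462.4, -119.9, 119.7]
tcp_rot: [-1.563, -0.193, 0.19]
ft_force: [0.6, -4.2, 6.6]
gripper_width: 17.6
```

```bash
python3 st.py
```

```text
t 12.0 tcp [ 462.4 -119.9  119.7] jaw 103.98 tilt y [ 2.1e-03 -6.0e-04 -1.0e+00] f [ 0.6 -4.2  6.6] w 17.6 q [-0.28  0.22  0.45  2.14 -0.13  0.8   2.07]
box xy 0.2 39.2
```

Bumper contact is at box y ≈ 38. Now shaking: 40 mm strokes, each ending in a light tap of about 3 N.

Emit:
play_rows(
  increments=[
    [[0.24, -0.97, 0, 0, 0, 0], [0.24, -0.97, 0, 0, 0, 0], [-0.24, 0.97, 0, 0, 0, 0], [-0.24, 0.97, 0, 0, 0, 0]],
  ],
)

```text
clock: 12.4
tcp_pos: [462.4, -120.5, 119.7]
tcp_rot: [-1.564, -0.191, 0.188]
ft_force: [0.6, -6.1, 10.7]
gripper_width: 17.7
```

Emit:
play_rows(
  increments=[
    [[0.24, -0.97, 0, 0, 0, 0], [0.24, -0.97, 0, 0, 0, 0], [-0.24, 0.97, 0, 0, 0, 0], [-0.24, 0.97, 0, 0, 0, 0]],
  ],
)

```text
clock: 12.8
tcp_pos: [462.2, -120.3, 119.6]
tcp_rot: [-1.564, -0.191, 0.189]
ft_force: [1.9, -5.5, 10.1]
gripper_width: 17.7
```

Emit:
play_rows(
  increments=[
    [[0.24, -0.97, 0, 0, 0, 0], [0.24, -0.97, 0, 0, 0, 0], [-0.24, 0.97, 0, 0, 0, 0], [-0.24, 0.97, 0, 0, 0, 0]],
  ],
)

```text
clock: 13.2
tcp_pos: [462.1, -120.3, 119.6]
tcp_rot: [-1.563, -0.191, 0.189]
ft_force: [0.3, -5.8, 10.9]
gripper_width: 17.9
```

```bash
python3 st.py
cat > look.py <<'E'
from h import *
import sys
d=grab("scene"); u,v=map(int,proj(d,[465,-130,70])); cv2.imwrite(f"pics/{sys.argv[1]}.png",cv2.resize(d["image"][v-50:v+60,u-70:u+75],(790,600),interpolation=cv2.INTER_CUBIC))
E
python3 look.py s1
```

```text
t 13.2 tcp [ 462.1 -120.3  119.6] jaw 103.85 tilt y [ 1.6e-03 -8.0e-04 -1.0e+00] f [ 0.3 -5.8 10.9] w 17.9 q [-0.28  0.22  0.46  2.15 -0.14  0.8   2.07]
box xy -0.2 38.9
```

View pics/s1.png

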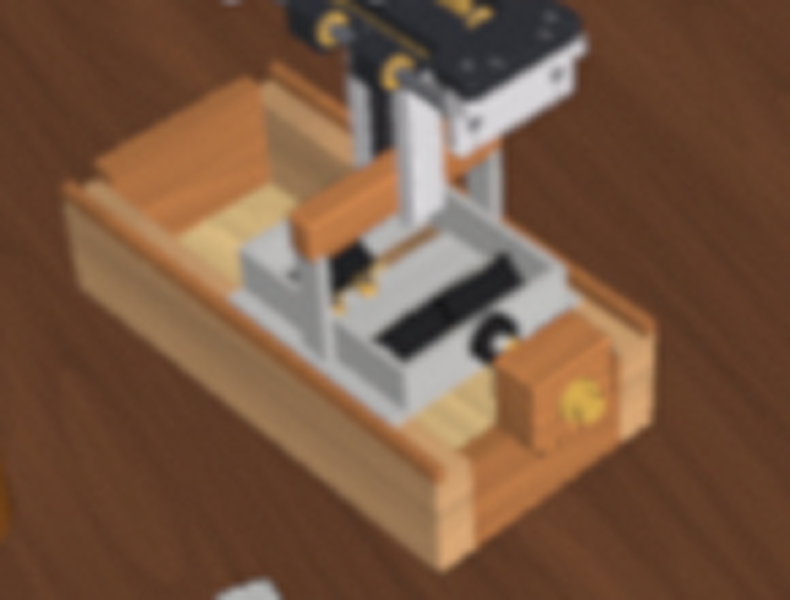

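The frogs have been knocked onto their sides, with two against the +y wall at (450,310) and one under the bar at (350,265). About two ferrules are still in the sieve near (350,290). I'll shake with shorter strokes and then look with the slot outlines projected.

Emit:
play_rows(
  increments=[
    [[0.24, -0.97, 0, 0, 0, 0], [-0.24, 0.97, 0, 0, 0, 0], [0.24, -0.97, 0, 0, 0, 0], [-0.24, 0.97, 0, 0, 0, 0]],
  ],
)

```text
clock: 13.65
tcp_pos: [462.3, -122.2, 119.5]
tcp_rot: [-1.564, -0.19, 0.188]
ft_force: [0.0, -1.2, 0.4]
gripper_width: 18.2
```

Emit:
play_rows(
  increments=[
    [[0.24, -0.97, 0, 0, 0, 0], [-0.24, 0.97, 0, 0, 0, 0], [0.24, -0.97, 0, 0, 0, 0], [-0.24, 0.97, 0, 0, 0, 0]],
  ],
)

```text
clock: 14.05
tcp_pos: [462.2, -122.2, 119.3]
tcp_rot: [-1.564, -0.19, 0.188]
ft_force: [0.7, 0.4, -4.2]
gripper_width: 17.6
```

Emit:
play_rows(
  increments=[
    [[0.24, -0.97, 0, 0, 0, 0], [-0.24, 0.97, 0, 0, 0, 0], [0.24, -0.97, 0, 0, 0, 0], [-0.24, 0.97, 0, 0, 0, 0], [0, 0, 0, 0, 0, 0]],
  ],
)

```text
clock: 14.55
tcp_pos: [461.4, -118.7, 119.1]
tcp_rot: [-1.562, -0.193, 0.192]
ft_force: [1.4, -5.2, -3.4]
gripper_width: 18.0
```

```bash
cat > look.py <<'E'
from h import *
import sys
a=np.radians(14);ex=np.array([np.cos(a),np.sin(a)]);ey=np.array([-np.sin(a),np.cos(a)])
s=robot.get_state(); c=s["tcp_pos"][:2]
d=grab("scene"); u,v=map(int,proj(d,[c[0],c[1],70])); u0,v0,k=u-60,v-50,6.5
im=cv2.resize(d["image"][v0:v0+92,u0:u0+122],None,fx=k,fy=k,interpolation=cv2.INTER_CUBIC)
b=np.array([0,2.0])  # scene-camera bias seen earlier
for y0,y1 in((-35,-21),(21,35),(-56,56)):
    p=[]
    for x,y in((-48,y0),(48,y0),(48,y1),(-48,y1)):
        w=c+b+x*ex+y*ey; q=proj(d,[w[0],w[1],64]); p.append([(q[0]-u0+.5)*k,(q[1]-v0+.5)*k])
    cv2.polylines(im,[np.int32(p)],True,(255,0,255) if y1<50 else (0,255,0),1)
cv2.imwrite(f"pics/{sys.argv[1]}.png",im)
E
python3 st.py; python3 look.py s2
```

```text
t 14.55 tcp [ 461.4 -118.7  119.1] jaw 104.05 tilt y [ 3.e-04 -1.e-04 -1.e+00] f [ 1.4 -5.2 -3.4] w 18.0 q [-0.29  0.22  0.46  2.15 -0.14  0.8   2.08]
box xy -0.4 40.6
```

View pics/s2.png

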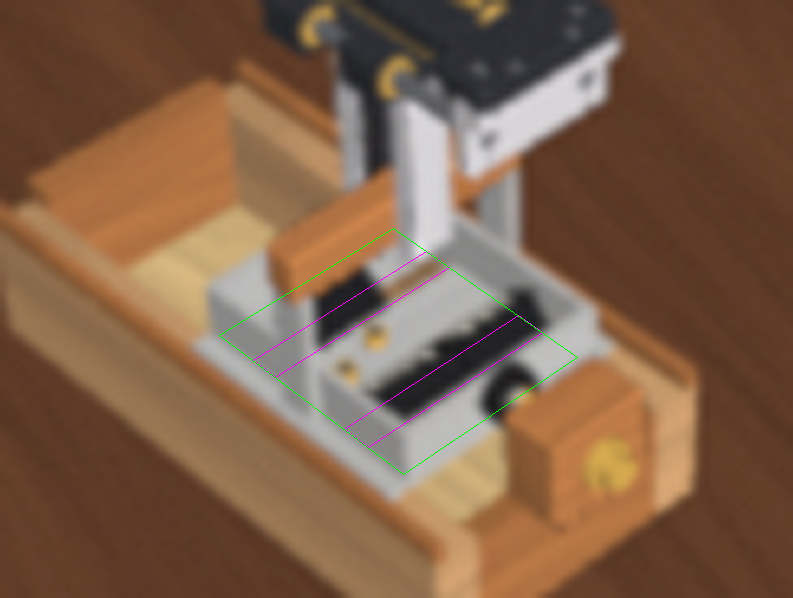

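Overlay view: two frogs lie over the +y slot at (460,350). The third covers half of the −y slot at (345,300), leaving the other half open at (420,265). Two ferrules are still on the middle strip at (375,335) and (345,370). The bar has slipped slightly in the fingers, so I'll grip harder, restore a light preload and use longer strokes with gentler taps.

Emit:
play_rows(
  increments=[
    [[0.02, -0.07, 0, 0, 0, 0], [0, 0, -0.03, 0, 0, 0], [0, 0, 0, 0, 0, 0]],
  ],
  newtons=58,
)

```text
clock: 14.9
tcp_pos: [462.1, -121.4, 118.9]
tcp_rot: [-1.562, -0.191, 0.191]
ft_force: [-3.7, -0.5, 9.7]
gripper_width: 17.3
```

Emit:
play_rows(
  increments=[
    [[0.24, -0.97, 0, 0, 0, 0], [0.24, -0.97, 0, 0, 0, 0], [-0.24, 0.97, 0, 0, 0, 0], [-0.24, 0.97, 0, 0, 0, 0]],
  ],
)

```text
clock: 15.3
tcp_pos: [462.5, -122.3, 118.9]
tcp_rot: [-1.563, -0.19, 0.189]
ft_force: [0.8, -2.8, 7.3]
gripper_width: 17.6
```

Emit:
play_rows(
  increments=[
    [[0.24, -0.97, 0, 0, 0, 0], [0.24, -0.97, 0, 0, 0, 0], [-0.24, 0.97, 0, 0, 0, 0], [-0.24, 0.97, 0, 0, 0, 0]],
  ],
)

```text
clock: 15.7
tcp_pos: [462.6, -122.2, 118.9]
tcp_rot: [-1.563, -0.19, 0.189]
ft_force: [0.3, -3.6, 7.2]
gripper_width: 17.1
```

Emit:
play_rows(
  increments=[
    [[0.24, -0.97, 0, 0, 0, 0], [0.24, -0.97, 0, 0, 0, 0], [0.24, -0.97, 0, 0, 0, 0], [-0.24, 0.97, 0, 0, 0, 0], [-0.24, 0.97, 0, 0, 0, 0]],
  ],
)

```text
clock: 16.2
tcp_pos: [467.3, -141.8, 118.9]
tcp_rot: [-1.563, -0.19, 0.189]
ft_force: [1.3, -1.2, 6.4]
gripper_width: 17.8
```

Emit:
play_rows(
  increments=[
    [[0.24, -0.97, 0, 0, 0, 0], [-0.24, 0.97, 0, 0, 0, 0], [-0.24, 0.97, 0, 0, 0, 0], [0, 0, 0, 0, 0, 0]],
  ],
)

```text
clock: 16.6
tcp_pos: [462.2, -119.9, 118.9]
tcp_rot: [-1.562, -0.193, 0.192]
ft_force: [0.2, -3.1, 0.2]
gripper_width: 17.5
```

```bash
python3 st.py; python3 look.py s3
```

```text
t 16.6 tcp [ 462.2 -119.9  118.9] jaw 104.07 tilt y [ 8.e-04  4.e-04 -1.e+00] f [ 0.2 -3.1  0.2] w 17.5 q [-0.29  0.22  0.47  2.15 -0.14  0.8   2.08]
box xy -0.0 39.3
```

View pics/s3.png

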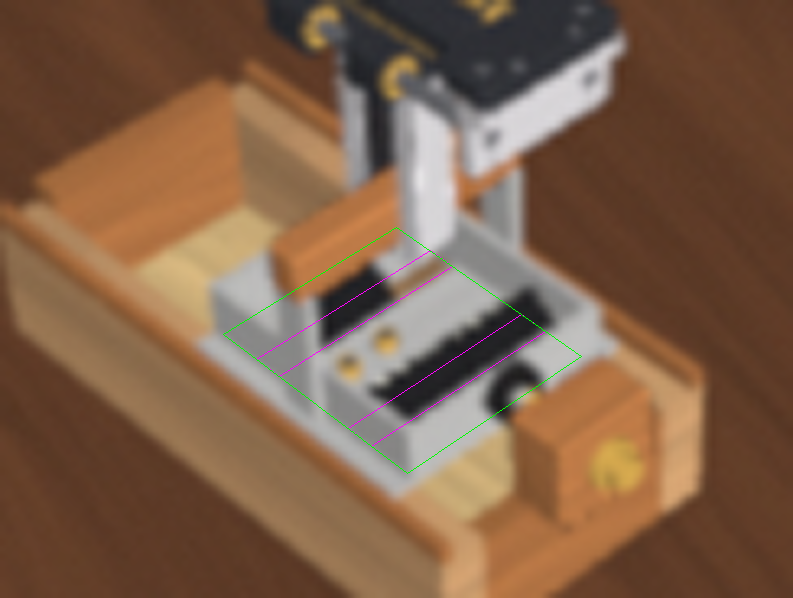

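```bash
cat > loc.py <<'E'
from h import *
a=np.radians(14);ex=np.array([np.cos(a),np.sin(a)]);ey=np.array([-np.sin(a),np.cos(a)])
s=robot.get_state(); c=s["tcp_pos"][:2]+np.array([-.7,1.5])
d=grab("scene");P=pts(d);q=P[...,:2]-c;X=q@ex;Y=q@ey;Z=P[...,2]
hsv=cv2.cvtColor(d["image"],cv2.COLOR_BGR2HSV)
ins=(abs(X)<47)&(abs(Y)<57)&(Z<92)
bl=ins&(hsv[...,2]<75)&(Z>60)
br=ins&(hsv[...,1]>90)&(hsv[...,0]>12)&(hsv[...,0]<32)&(hsv[...,2]>90)
for nm,m in(("black",bl),("brass/brown",br)):
    n,l,st,_=cv2.connectedComponentsWithStats(m.astype(np.uint8))
    for i in range(1,n):
        k=l==i
        if st[i,4]<4: continue
        print(nm,st[i,4],"X",np.percentile(X[k],[5,95]).round(0),"Y",np.percentile(Y[k],[5,50,95]).round(0),"Z",np.percentile(Z[k],[5,50,95]).round(0))
f=ins&(hsv[...,1]<40)&(hsv[...,2]>100)&(abs(Y)<15); print("floor z",np.percentile(Z[f],[10,50]))
m=bl&(Y>5)
for yb in range(15,57,4):
    k=m&(abs(Y-yb)<2)
    if k.sum():print(yb,k.sum(),Z[k].min().round(0),Z[k].max().round(0))
# brass in box away from sieve
B=np.array([471.7,-158.]);q=P[...,:2]-B;X=q@ex;Y=q@ey
E
python3 loc.py
```

```text
black 66 X [-8. 22.] Y [-27. -21. -16.] Z [72. 77. 83.]
black 172 X [-41.  33.] Y [29. 34. 40.] Z [72. 78. 84.]
brass/brown 7 X [ 5. 11.] Y [-3.  0.  3.] Z [67. 70. 72.]
brass/brown 7 X [26. 30.] Y [1. 4. 6.] Z [66. 70. 73.]
brass/brown 115 X [-30.  13.] Y [24. 35. 49.] Z [4. 6. 9.]
floor z [62.82576661 64.83720268]
27 17 76.0 85.0
31 52 73.0 86.0
35 62 71.0 84.0
39 40 71.0 79.0
43 1 75.0 75.0
```

Depth shows all three frogs tipped at 45° and wedged in the slots. The +y slot is fully blocked, and the −y slot is open only past the frog's ends. Two ferrules remain at sieve (8,0) and (28,4). To walk them along x to the open part, I'll bias the shake by a few mm in x, inside the guide play.

Emit:
play_rows(
  increments=[
    [[0.07, 0.02, -0.02, 0, 0, 0], [0.07, 0.02, 0, 0, 0, 0]],
  ],
)

```text
clock: 16.9
tcp_pos: [465.0, -120.9, 118.8]
tcp_rot: [-1.562, -0.191, 0.191]
ft_force: [-6.1, -1.6, 19.8]
gripper_width: 17.2
```

Emit:
play_rows(
  increments=[
    [[0.145, -0.994, 0, 0, 0, 0], [-0.34, 0.946, 0, 0, 0, 0], [0.145, -0.994, 0, 0, 0, 0], [-0.24, 0.97, 0, 0, 0, 0], [0, 0, 0, 0, 0, 0]],
  ],
)

```text
clock: 17.4
tcp_pos: [459.6, -121.5, 118.8]
tcp_rot: [-1.562, -0.192, 0.19]
ft_force: [-1.3, 3.6, 14.7]
gripper_width: 17.7
```

Emit:
play_rows(
  increments=[
    [[0.097, 0.024, 0, 0, 0, 0], [0.097, 0.024, 0, 0, 0, 0], [0.097, 0.024, 0, 0, 0, 0]],
  ],
)

```text
clock: 17.7
tcp_pos: [465.1, -121.0, 118.8]
tcp_rot: [-1.562, -0.191, 0.191]
ft_force: [-5.7, -1.8, 21.7]
gripper_width: 17.6
```

Emit:
play_rows(
  increments=[
    [[0.145, -0.994, 0, 0, 0, 0], [-0.34, 0.946, 0, 0, 0, 0], [0.145, -0.994, 0, 0, 0, 0], [-0.24, 0.97, 0, 0, 0, 0], [0, 0, 0, 0, 0, 0]],
  ],
)

```text
clock: 18.2
tcp_pos: [459.6, -121.5, 118.8]
tcp_rot: [-1.562, -0.192, 0.19]
ft_force: [-2.5, 2.2, 14.9]
gripper_width: 17.5
```

Emit:
play_rows(
  increments=[
    [[0.097, 0.024, 0, 0, 0, 0], [0.097, 0.024, 0, 0, 0, 0], [0.097, 0.024, 0, 0, 0, 0]],
  ],
)

```text
clock: 18.5
tcp_pos: [465.1, -121.1, 118.8]
tcp_rot: [-1.562, -0.191, 0.191]
ft_force: [-5.8, -1.4, 19.7]
gripper_width: 17.7
```

```bash
python3 st.py; python3 loc.py
```

```text
t 18.5 tcp [ 465.1 -121.1  118.8] jaw 103.93 tilt y [ 4.e-04  2.e-04 -1.e+00] f [-5.8 -1.4 19.7] w 17.7 q [-0.29  0.23  0.47  2.14 -0.15  0.8   2.09]
box xy 2.5 37.4
black 76 X [-11.  23.] Y [-27. -21. -16.] Z [72. 77. 83.]
black 163 X [-40.  32.] Y [29. 35. 40.] Z [72. 78. 85.]
brass/brown 8 X [ 7. 12.] Y [0. 5. 8.] Z [69. 71. 73.]
brass/brown 121 X [-32.   9.] Y [24. 35. 50.] Z [4. 6. 9.]
floor z [62.67694664 64.92298407]
23 1 78.0 78.0
27 6 80.0 83.0
31 44 75.0 87.0
35 72 68.0 86.0
39 38 68.0 79.0
43 2 76.0 77.0
```

Emit:
play_rows(
  increments=[
    [[-0.012, 0.05, 0.015, 0, 0, 0]],
  ],
)

```text
clock: 18.65
tcp_pos: [465.2, -120.2, 118.8]
tcp_rot: [-1.563, -0.192, 0.19]
ft_force: [0.6, -2.4, 2.2]
gripper_width: 17.7
```

Emit:
play_rows(
  increments=[
    [[0.145, -0.994, 0, 0, 0, 0], [-0.34, 0.946, 0, 0, 0, 0], [0.145, -0.994, 0, 0, 0, 0], [-0.24, 0.97, 0, 0, 0, 0], [0, 0, 0, 0, 0, 0]],
  ],
)

```text
clock: 19.15
tcp_pos: [459.0, -120.5, 118.8]
tcp_rot: [-1.562, -0.192, 0.191]
ft_force: [-1.9, -0.6, 8.7]
gripper_width: 17.3
```

Emit:
play_rows(
  increments=[
    [[0.097, 0.024, 0, 0, 0, 0], [0.097, 0.024, 0, 0, 0, 0], [0.097, 0.024, 0, 0, 0, 0]],
  ],
)

```text
clock: 19.45
tcp_pos: [464.7, -120.0, 118.8]
tcp_rot: [-1.562, -0.191, 0.191]
ft_force: [-3.8, -2.6, 12.6]
gripper_width: 17.5
```

Emit:
play_rows(
  increments=[
    [[0.145, -0.994, 0, 0, 0, 0], [-0.34, 0.946, 0, 0, 0, 0], [0.145, -0.994, 0, 0, 0, 0], [-0.24, 0.97, 0, 0, 0, 0], [0, 0, 0, 0, 0, 0]],
  ],
)

```text
clock: 19.95
tcp_pos: [459.0, -120.4, 118.7]
tcp_rot: [-1.562, -0.192, 0.191]
ft_force: [-1.0, 0.4, 8.2]
gripper_width: 17.6
```

Emit:
play_rows(
  increments=[
    [[0.097, 0.024, 0, 0, 0, 0], [0.097, 0.024, 0, 0, 0, 0], [0.097, 0.024, 0, 0, 0, 0]],
  ],
)

```text
clock: 20.25
tcp_pos: [464.6, -120.0, 118.8]
tcp_rot: [-1.562, -0.191, 0.191]
ft_force: [-5.0, -2.1, 13.3]
gripper_width: 17.9
```

Emit:
play_rows(
  increments=[
    [[0.145, -0.994, 0, 0, 0, 0], [-0.34, 0.946, 0, 0, 0, 0], [0.145, -0.994, 0, 0, 0, 0], [-0.24, 0.97, 0, 0, 0, 0], [0, 0, 0, 0, 0, 0]],
  ],
)

```text
clock: 20.75
tcp_pos: [459.0, -120.3, 118.7]
tcp_rot: [-1.562, -0.192, 0.191]
ft_force: [-1.2, -0.2, 8.5]
gripper_width: 17.9
```

Emit:
play_rows(
  increments=[
    [[0.097, 0.024, 0, 0, 0, 0], [0.097, 0.024, 0, 0, 0, 0], [0.097, 0.024, 0, 0, 0, 0]],
  ],
)

```text
clock: 21.05
tcp_pos: [464.6, -119.9, 118.8]
tcp_rot: [-1.562, -0.191, 0.191]
ft_force: [-4.1, -2.7, 13.5]
gripper_width: 17.7
```

```bash
python3 st.py; python3 loc.py;python3 look.py s4
```

```text
t 21.05 tcp [ 464.6 -119.9  118.8] jaw 103.95 tilt y [-1.e-04  0.e+00 -1.e+00] f [-4.1 -2.7 13.5] w 17.7 q [-0.3   0.23  0.48  2.14 -0.15  0.8   2.09]
box xy 2.4 38.7
black 80 X [-15.  21.] Y [-27. -22. -16.] Z [72. 78. 83.]
black 167 X [-40.  31.] Y [29. 34. 40.] Z [72. 78. 84.]
brass/brown 7 X [2. 6.] Y [0. 1. 4.] Z [67. 70. 72.]
brass/brown 115 X [-32.  10.] Y [23. 35. 49.] Z [3. 6. 9.]
floor z [62.49964344 64.83712489]
23 1 78.0 78.0
27 8 77.0 83.0
31 59 74.0 86.0
35 60 69.0 85.0
39 36 71.0 80.0
43 3 75.0 77.0
```

Emit:
play_rows(
  increments=[
    [[0.265, -0.963, 0, 0, 0, 0], [0.242, -0.97, 0, 0, 0, 0], [0.242, -0.97, 0, 0, 0, 0], [0.242, -0.97, 0, 0, 0, 0]],
  ],
)

```text
clock: 21.55
tcp_pos: [485.1, -197.2, 118.8]
tcp_rot: [-1.561, -0.193, 0.191]
ft_force: [-0.8, 4.5, 12.0]
gripper_width: 18.1
```

Emit:
play_rows(
  increments=[
    [[-0.242, 0.97, 0, 0, 0, 0], [-0.242, 0.97, 0, 0, 0, 0], [-0.339, 0.946, 0, 0, 0, 0], [-0.436, 0.922, 0, 0, 0, 0]],
  ],
)

```text
clock: 21.95
tcp_pos: [459.9, -120.5, 118.8]
tcp_rot: [-1.563, -0.192, 0.19]
ft_force: [4.1, -5.8, 10.4]
gripper_width: 17.8
```

Emit:
play_rows(
  increments=[
    [[0.388, -0.934, 0, 0, 0, 0], [0.339, -0.946, 0, 0, 0, 0], [0.29, -0.958, 0, 0, 0, 0], [0.242, -0.97, 0, 0, 0, 0]],
  ],
)

```text
clock: 22.35
tcp_pos: [485.2, -197.1, 118.8]
tcp_rot: [-1.561, -0.193, 0.191]
ft_force: [-0.3, 4.7, 12.2]
gripper_width: 17.8
```

Emit:
play_rows(
  increments=[
    [[-0.242, 0.97, 0, 0, 0, 0], [-0.242, 0.97, 0, 0, 0, 0], [-0.339, 0.946, 0, 0, 0, 0], [-0.436, 0.922, 0, 0, 0, 0]],
  ],
)

```text
clock: 22.75
tcp_pos: [459.9, -120.5, 118.8]
tcp_rot: [-1.563, -0.192, 0.19]
ft_force: [4.0, -5.9, 11.2]
gripper_width: 17.6
```

Emit:
play_rows(
  increments=[
    [[0.388, -0.934, 0, 0, 0, 0], [0.339, -0.946, 0, 0, 0, 0], [0.29, -0.958, 0, 0, 0, 0], [0.242, -0.97, 0, 0, 0, 0]],
  ],
)

```text
clock: 23.15
tcp_pos: [485.2, -197.1, 118.8]
tcp_rot: [-1.561, -0.193, 0.192]
ft_force: [-0.4, 4.1, 10.6]
gripper_width: 17.7
```

```bash
python3 st.py; python3 loc.py; python3 look.py s5
```

```text
t 23.15 tcp [ 485.2 -197.1  118.8] jaw 104.03 tilt y [ 7.e-04  9.e-04 -1.e+00] f [-0.4  4.1 10.6] w 17.7 q [-0.16  0.31  0.51  2.05 -0.2   0.83  2.28]
box xy 3.7 -41.2
black 83 X [-17.  22.] Y [-26. -21. -15.] Z [71. 76. 82.]
black 139 X [-41.  32.] Y [30. 35. 40.] Z [73. 78. 82.]
brass/brown 194 X [-43.   8.] Y [22. 40. 55.] Z [ 4.  7. 12.]
floor z [62.4711254  64.57812027]
27 3 77.0 81.0
31 47 71.0 84.0
35 53 72.0 86.0
39 35 72.0 79.0
43 1 79.0 79.0
```

View pics/s5.png

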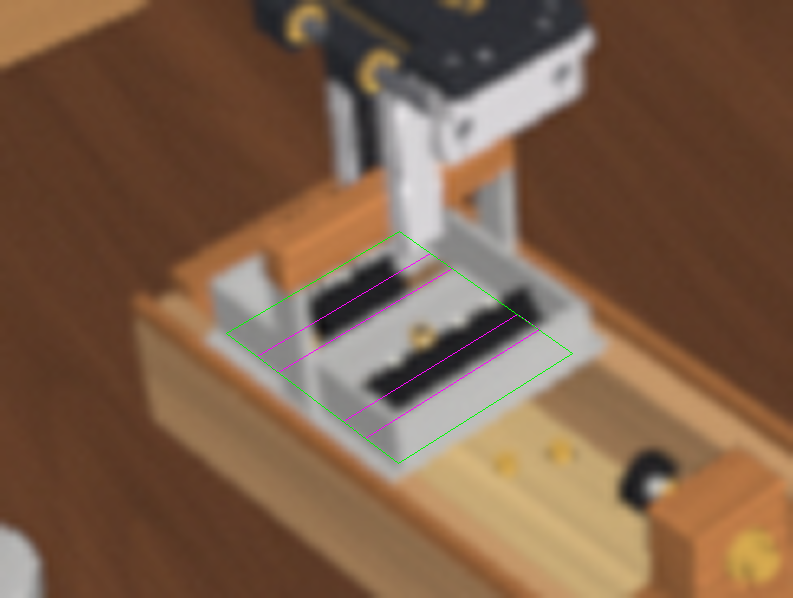

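Two ferrules now lie in the box at (505,465) and (560,450). One is still in the sieve beside the +y frogs at (420,335). The walk is working (it moved toward −x), so I'll continue.

Emit:
play_rows(
  increments=[
    [[-0.242, 0.97, 0, 0, 0, 0], [-0.242, 0.97, 0, 0, 0, 0], [-0.339, 0.946, 0, 0, 0, 0], [-0.436, 0.922, 0, 0, 0, 0]],
  ],
)

```text
clock: 23.65
tcp_pos: [459.7, -120.0, 118.8]
tcp_rot: [-1.563, -0.193, 0.19]
ft_force: [2.8, -5.5, 11.1]
gripper_width: 17.7
```

Emit:
play_rows(
  increments=[
    [[0.388, -0.934, 0, 0, 0, 0], [0.339, -0.946, 0, 0, 0, 0], [0.29, -0.958, 0, 0, 0, 0], [0.242, -0.97, 0, 0, 0, 0]],
  ],
)

```text
clock: 24.05
tcp_pos: [485.1, -196.4, 118.7]
tcp_rot: [-1.561, -0.193, 0.192]
ft_force: [-0.8, 4.2, 13.2]
gripper_width: 17.4
```

Emit:
play_rows(
  increments=[
    [[-0.242, 0.97, 0, 0, 0, 0], [-0.242, 0.97, 0, 0, 0, 0], [-0.339, 0.946, 0, 0, 0, 0], [-0.436, 0.922, 0, 0, 0, 0]],
  ],
)

```text
clock: 24.45
tcp_pos: [459.7, -120.0, 118.8]
tcp_rot: [-1.563, -0.193, 0.19]
ft_force: [3.9, -6.5, 11.7]
gripper_width: 17.7
```

Emit:
play_rows(
  increments=[
    [[0.388, -0.934, 0, 0, 0, 0], [0.339, -0.946, 0, 0, 0, 0], [0.29, -0.958, 0, 0, 0, 0], [0.242, -0.97, 0, 0, 0, 0]],
  ],
)

```text
clock: 24.85
tcp_pos: [485.1, -196.4, 118.8]
tcp_rot: [-1.561, -0.193, 0.192]
ft_force: [-0.7, 5.1, 13.8]
gripper_width: 17.6
```

Emit:
play_rows(
  increments=[
    [[-0.242, 0.97, 0, 0, 0, 0], [-0.242, 0.97, 0, 0, 0, 0], [-0.339, 0.946, 0, 0, 0, 0], [-0.436, 0.922, 0, 0, 0, 0]],
  ],
)

```text
clock: 25.25
tcp_pos: [459.7, -120.0, 118.8]
tcp_rot: [-1.563, -0.193, 0.19]
ft_force: [3.9, -6.3, 12.2]
gripper_width: 17.3
```

Emit:
play_rows(
  increments=[
    [[0.388, -0.934, 0, 0, 0, 0], [0.339, -0.946, 0, 0, 0, 0], [0.29, -0.958, 0, 0, 0, 0], [0.242, -0.97, 0, 0, 0, 0], [0, 0, 0, 0, 0, 0]],
  ],
)

```text
clock: 25.75
tcp_pos: [485.1, -198.8, 118.8]
tcp_rot: [-1.564, -0.191, 0.189]
ft_force: [0.3, -4.8, 13.5]
gripper_width: 17.4
```

```bash
python3 st.py
cat > loc.py <<'E'
from h import *
a=np.radians(14);ex=np.array([np.cos(a),np.sin(a)]);ey=np.array([-np.sin(a),np.cos(a)])
s=robot.get_state(); c=s["tcp_pos"][:2]+np.array([-.7,1.5])
d=grab("scene");P=pts(d);q=P[...,:2]-c;X=q@ex;Y=q@ey;Z=P[...,2]
hsv=cv2.cvtColor(d["image"],cv2.COLOR_BGR2HSV)
ins=(abs(X)<49)&(abs(Y)<57)&(Z<92)
bl=ins&(hsv[...,2]<75)&(Z>60)
br=ins&(hsv[...,1]>70)&(hsv[...,0]>11)&(hsv[...,0]<34)&(hsv[...,2]>80)
B=np.array([471.7,-158.]);qb=P[...,:2]-B;XB=qb@ex;YB=qb@ey
bf=(abs(XB)<50)&(abs(YB)<126)&(Z<22)&(hsv[...,1]>130)&(hsv[...,0]>15)&(hsv[...,0]<30)
for nm,m in(("black",bl),("brass in sieve",br&(Z>60)),("slot seen",br&(Z<60)&(Y<40)),("brass in box",bf)):
    n,l,st,ce=cv2.connectedComponentsWithStats(m.astype(np.uint8))
    for i in range(1,n):
        k=l==i
        if st[i,4]<3: continue
        x,y=(XB,YB) if "box" in nm else (X,Y)
        print(nm,st[i,4],"px",ce[i].round(0),"X",np.percentile(x[k],[5,95]).round(0),"Y",np.percentile(y[k],[5,50,95]).round(0),"Z",np.percentile(Z[k],[5,50,95]).round(0),"hsv",np.median(hsv[k],0))
E
python3 loc.py
```

```text
t 25.75 tcp [ 485.1 -198.8  118.8] jaw 103.86 tilt y [ 0.0012 -0.0011 -1.    ] f [ 0.3 -4.8 13.5] w 17.4 q [-0.17  0.31  0.52  2.05 -0.21  0.83  2.28]
box xy 3.1 -42.8
black 85 px [198. 124.] X [-16.  21.] Y [-27. -21. -15.] Z [71. 78. 82.] hsv [120.  15.  37.]
black 143 px [213. 133.] X [-41.  32.] Y [28. 34. 40.] Z [73. 79. 84.] hsv [120.  15.  37.]
brass in sieve 12 px [211. 128.] X [-21.  -5.] Y [ 1.  7. 25.] Z [66. 70. 81.] hsv [ 19.  100.5 167.5]
slot seen 121 px [218. 148.] X [-47.   8.] Y [18. 28. 39.] Z [4. 6. 9.] hsv [ 19. 105. 200.]
brass in box 9 px [229. 148.] X [-40. -33.] Y [ 9. 12. 14.] Z [ 7. 12. 14.] hsv [ 20. 149. 200.]
brass in box 9 px [220. 150.] X [-19. -10.] Y [-4.  3.  4.] Z [ 9. 11. 15.] hsv [ 20. 149. 202.]
```

Emit:
play_rows(
  increments=[
    [[-0.242, 0.97, 0, 0, 0, 0], [-0.242, 0.97, 0, 0, 0, 0], [-0.339, 0.946, 0, 0, 0, 0], [-0.436, 0.922, 0, 0, 0, 0]],
  ],
)

```text
clock: 26.2
tcp_pos: [459.6, -119.6, 118.8]
tcp_rot: [-1.563, -0.193, 0.191]
ft_force: [3.9, -6.5, 11.6]
gripper_width: 17.5
```

Emit:
play_rows(
  increments=[
    [[0.388, -0.934, 0, 0, 0, 0], [0.339, -0.946, 0, 0, 0, 0], [0.29, -0.958, 0, 0, 0, 0], [0.242, -0.97, 0, 0, 0, 0]],
  ],
)

```text
clock: 26.6
tcp_pos: [485.1, -196.0, 118.8]
tcp_rot: [-1.561, -0.193, 0.192]
ft_force: [-0.3, 4.0, 14.1]
gripper_width: 17.6
```

Emit:
play_rows(
  increments=[
    [[-0.242, 0.97, 0, 0, 0, 0], [-0.242, 0.97, 0, 0, 0, 0], [-0.339, 0.946, 0, 0, 0, 0], [-0.436, 0.922, 0, 0, 0, 0]],
  ],
)

```text
clock: 27.0
tcp_pos: [459.6, -119.7, 118.8]
tcp_rot: [-1.563, -0.193, 0.19]
ft_force: [4.3, -7.3, 11.5]
gripper_width: 17.7
```

Emit:
play_rows(
  increments=[
    [[0.388, -0.934, 0, 0, 0, 0], [0.339, -0.946, 0, 0, 0, 0], [0.29, -0.958, 0, 0, 0, 0], [0.242, -0.97, 0, 0, 0, 0]],
  ],
)

```text
clock: 27.4
tcp_pos: [485.1, -195.9, 118.8]
tcp_rot: [-1.561, -0.193, 0.192]
ft_force: [-1.8, 4.6, 15.8]
gripper_width: 17.5
```

Emit:
play_rows(
  increments=[
    [[-0.242, 0.97, 0, 0, 0, 0], [-0.242, 0.97, 0, 0, 0, 0], [-0.339, 0.946, 0, 0, 0, 0], [-0.436, 0.922, 0, 0, 0, 0]],
  ],
)

```text
clock: 27.8
tcp_pos: [459.7, -119.7, 118.8]
tcp_rot: [-1.563, -0.193, 0.19]
ft_force: [4.5, -7.5, 11.9]
gripper_width: 17.9
```

Emit:
play_rows(
  increments=[
    [[0.388, -0.934, 0, 0, 0, 0], [0.339, -0.946, 0, 0, 0, 0], [0.29, -0.958, 0, 0, 0, 0], [0.242, -0.97, 0, 0, 0, 0], [0, 0, 0, 0, 0, 0]],
  ],
)

```text
clock: 28.3
tcp_pos: [485.0, -198.5, 118.8]
tcp_rot: [-1.564, -0.191, 0.189]
ft_force: [0.9, -4.0, 12.8]
gripper_width: 17.3
```

```bash
python3 st.py; sed -i 's/        print(nm,st/        w=ray(d,ce[i][0],ce[i][1],69)[:2]-c; print("at69",(w@ex).round(0),(w@ey).round(0),end=" "); print(nm,st/' loc.py; python3 loc.py
```

```text
t 28.3 tcp [ 485.  -198.5  118.8] jaw 103.87 tilt y [ 0.0012 -0.001  -1.    ] f [ 0.9 -4.  12.8] w 17.3 q [-0.18  0.31  0.53  2.05 -0.21  0.83  2.29]
box xy 3.1 -42.5
at69 -4.0 -29.0 black 88 px [198. 124.] X [-19.  20.] Y [-27. -22. -15.] Z [70. 77. 83.] hsv [120.   17.5  37. ]
at69 -10.0 25.0 black 145 px [213. 133.] X [-41.  33.] Y [28. 34. 39.] Z [73. 79. 84.] hsv [120.  14.  37.]
at69 -32.0 7.0 brass in sieve 8 px [215. 126.] X [-35. -29.] Y [4. 7. 9.] Z [64. 70. 72.] hsv [ 19.  120.  181.5]
at69 23.0 80.0 slot seen 117 px [217. 149.] X [-47.   8.] Y [17. 28. 38.] Z [ 3.  7. 10.] hsv [ 19. 105. 200.]
at69 0.0 100.0 brass in box 9 px [229. 148.] X [-42. -35.] Y [ 8. 11. 15.] Z [ 7. 11. 13.] hsv [ 20. 150. 200.]
at69 21.0 89.0 brass in box 9 px [220. 150.] X [-18. -10.] Y [-3.  0.  5.] Z [ 8. 12. 15.] hsv [ 20. 149. 202.]
```

The ferrule is at sieve (−32, 7), clear of the frog in the −y slot. Now pure y strokes with sharp reversals.

Emit:
play_rows(
  increments=[
    [[-0.242, 0.97, 0, 0, 0, 0], [-0.242, 0.97, 0, 0, 0, 0], [-0.242, 0.97, 0, 0, 0, 0], [-0.242, 0.97, 0, 0, 0, 0]],
  ],
)

```text
clock: 28.75
tcp_pos: [465.2, -118.2, 118.8]
tcp_rot: [-1.563, -0.192, 0.191]
ft_force: [2.8, -8.2, 12.9]
gripper_width: 17.7
```

Emit:
play_rows(
  increments=[
    [[0.242, -0.97, 0, 0, 0, 0], [0.242, -0.97, 0, 0, 0, 0], [0.242, -0.97, 0, 0, 0, 0], [0.242, -0.97, 0, 0, 0, 0]],
  ],
)

```text
clock: 29.15
tcp_pos: [484.9, -195.7, 118.8]
tcp_rot: [-1.561, -0.193, 0.192]
ft_force: [-1.0, 4.4, 14.3]
gripper_width: 17.7
```

Emit:
play_rows(
  increments=[
    [[-0.242, 0.97, 0, 0, 0, 0], [-0.242, 0.97, 0, 0, 0, 0], [-0.242, 0.97, 0, 0, 0, 0], [-0.242, 0.97, 0, 0, 0, 0]],
  ],
)

```text
clock: 29.55
tcp_pos: [465.2, -118.2, 118.8]
tcp_rot: [-1.563, -0.192, 0.19]
ft_force: [2.4, -7.2, 12.7]
gripper_width: 17.7
```

Emit:
play_rows(
  increments=[
    [[0.242, -0.97, 0, 0, 0, 0], [0.242, -0.97, 0, 0, 0, 0], [0.242, -0.97, 0, 0, 0, 0], [0.242, -0.97, 0, 0, 0, 0], [0, 0, 0, 0, 0, 0]],
  ],
)

```text
clock: 30.05
tcp_pos: [485.0, -198.3, 118.8]
tcp_rot: [-1.564, -0.191, 0.189]
ft_force: [1.2, -4.7, 14.3]
gripper_width: 17.5
```

```bash
python3 st.py;  python3 loc.py
```

```text
t 30.05 tcp [ 485.  -198.3  118.8] jaw 103.88 tilt y [ 0.0012 -0.001  -1.    ] f [ 1.2 -4.7 14.3] w 17.5 q [-0.19  0.31  0.54  2.05 -0.22  0.83  2.29]
box xy 3.1 -42.3
at69 -4.0 -30.0 black 87 px [199. 124.] X [-19.  19.] Y [-28. -22. -15.] Z [69. 77. 83.] hsv [120.  15.  37.]
at69 -11.0 25.0 black 140 px [214. 133.] X [-41.  32.] Y [29. 33. 39.] Z [73. 78. 84.] hsv [120.  14.  37.]
at69 24.0 80.0 slot seen 121 px [218. 149.] X [-46.   8.] Y [17. 28. 40.] Z [ 3.  7. 12.] hsv [ 19. 105. 200.]
at69 8.0 76.0 brass in box 8 px [221. 145.] X [-33. -26.] Y [-16. -14. -11.] Z [ 8. 11. 15.] hsv [ 20. 142. 205.]
at69 0.0 99.0 brass in box 9 px [229. 148.] X [-39. -33.] Y [10. 13. 16.] Z [10. 12. 15.] hsv [ 20. 152. 201.]
at69 21.0 89.0 brass in box 9 px [220. 150.] X [-18. -11.] Y [-5.  2.  5.] Z [ 9. 11. 14.] hsv [ 20. 148. 202.]
```

Run:
```python
from h import *
s=robot.get_state();c=s["tcp_pos"]
d=grab("scene");u,v=map(int,proj(d,[c[0],c[1],70]));A=cv2.resize(d["image"][v-30:v+25,u-35:u+35],(560,440),interpolation=cv2.INTER_CUBIC)
d=grab("top");u,v=map(int,proj(d,[c[0],c[1]+40,70]));B=cv2.resize(d["image"][v-40:v+40,u-22:u+22],(242,440),interpolation=cv2.INTER_CUBIC)
cv2.imwrite("pics/s6.png",np.hstack([A,B[:,:238]]))
```

```text
(no output)
```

View pics/s6.png

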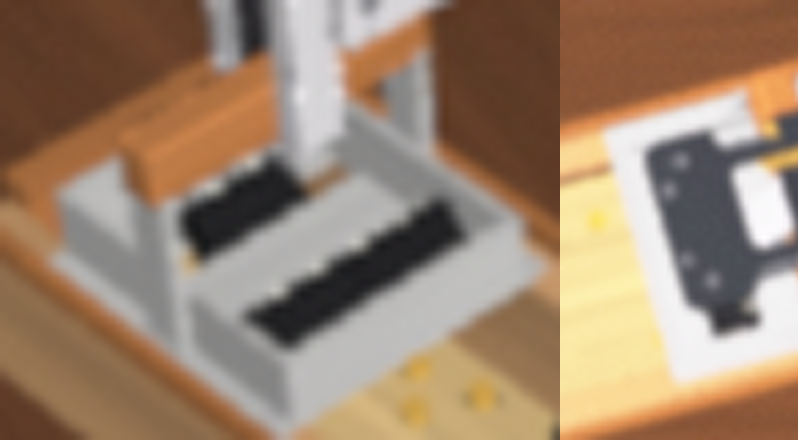

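Something brass-coloured shows at (190,262) beside the post, and the −y strip is hidden behind the bar. I'll let go, clear the view, and look at everything.

Emit:
play_rows(
  increments=[
    [[-0.05, -0.01, 0.02, 0, 0, 0], [0, 0, 0.01, 0, 0, 0]],
  ],
)

```text
clock: 30.4
tcp_pos: [483.1, -195.9, 118.8]
tcp_rot: [-1.562, -0.192, 0.192]
ft_force: [1.4, -0.1, 0.1]
gripper_width: 17.8
```

Emit:
play_rows(
  increments=[
    [[0, 0, 0, 0, 0, 0], [0, 0, 0, 0, 0, 0], [0, 0, 0, 0, 0, 0]],
  ],
  grip=50,
)

```text
clock: 30.7
tcp_pos: [483.2, -196.6, 118.7]
tcp_rot: [-1.562, -0.191, 0.192]
ft_force: [0.0, -0.5, 0.0]
gripper_width: 38.0
```

Emit:
play_rows(
  increments=[
    [[0, 0, 0.6, 0, 0, 0], [0, 0, 1, 0, 0, 0], [0, 0, 1, 0, 0, 0], [0, 1, 1, 0, 0, 0], [0, 1, 0.8, 0, 0, 0]],
  ],
)

```text
clock: 31.2
tcp_pos: [483.4, -157.2, 208.8]
tcp_rot: [-1.563, -0.191, 0.19]
ft_force: [0.2, 0.3, -0.1]
gripper_width: 50.3
```

Emit:
play_rows(
  increments=[
    [[0, 1, 0, 0, 0, 0], [0, 1, 0, 0, 0, 0], [0, 1, 0, 0, 0, 0], [0, 1, 0, 0, 0, 0], [0, 1, 0, 0, 0, 0]],
  ],
)

```text
clock: 31.7
tcp_pos: [483.4, -56.3, 207.8]
tcp_rot: [-1.562, -0.192, 0.191]
ft_force: [-0.4, 0.4, -0.3]
gripper_width: 50.3
```

Emit:
play_rows(
  increments=[
    [[0, 1, 0, 0, 0, 0], [0, 1, 0, 0, 0, 0], [0, 1, 0, 0, 0, 0], [0, 0, 0, 0, 0, 0]],
  ],
)

```text
clock: 32.1
tcp_pos: [483.4, 5.3, 207.7]
tcp_rot: [-1.562, -0.194, 0.194]
ft_force: [-0.0, -0.6, 0.2]
gripper_width: 50.0
```

```bash
python3 st.py
python3 - <<'E'
from h import *
import pickle
out=[]
for n in("scene","top"):
    d=grab(n);pickle.dump(d,open(n+"2.pkl","wb"));u,v=map(int,proj(d,[480,-180,70]));out.append(cv2.resize(d["image"][v-40:v+40,u-40:u+40],(400,400),interpolation=cv2.INTER_CUBIC))
cv2.imwrite("pics/s7.png",np.hstack(out))
E
```

```text
t 32.1 tcp [483.4   5.3 207.7] jaw 104.15 tilt y [ 3.e-04  4.e-04 -1.e+00] f [-0.  -0.6  0.2] w 50.0 q [-0.54  0.1   0.43  2.04 -0.05  1.01  1.73]
box xy 50.9 155.6
```

View pics/s7.png

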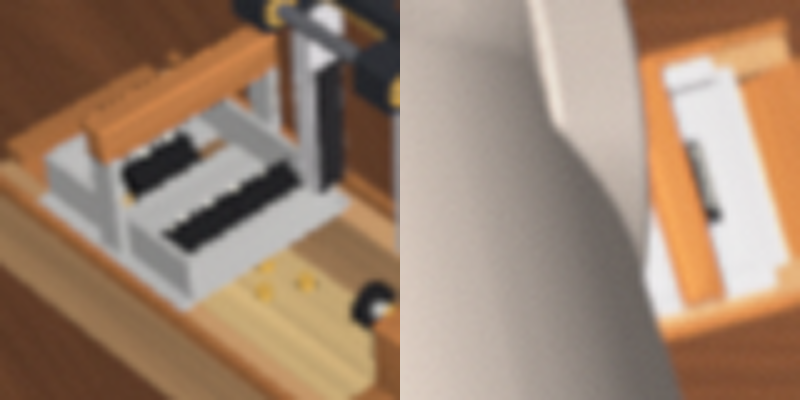

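Picture 11: in the top view the −y strip looks clear of brass, with the frog at (703,180). In the scene view three ferrules lie in the box at (265,270), (265,290) and (305,280), and there is a brass-like speck at (128,198) near the post. I'll check it numerically.

Run:
```python
from h import *
import pickle
a=np.radians(14);ex=np.array([np.cos(a),np.sin(a)]);ey=np.array([-np.sin(a),np.cos(a)])
# release: sieve at tcp (483.2,-196.6)
for n,b in(("scene",[-.7,1.5]),("top",[.7,-1.0])):
    c=np.array([483.2,-196.6])+b
    d=pickle.load(open(n+"2.pkl","rb"));P=pts(d);q=P[...,:2]-c;X=q@ex;Y=q@ey;Z=P[...,2];hsv=cv2.cvtColor(d["image"],cv2.COLOR_BGR2HSV)
    if n=="scene":
        u,v=proj(d,[480,-180,70]);u0,v0=int(u)-40,int(v)-40; uc,vc=u0+128/5,v0+198/5; print("speck px",uc,vc)
        for y in range(int(vc)-3,int(vc)+4):print([(int(X[y,x]),int(Y[y,x]),int(Z[y,x]),*map(int,hsv[y,x])) for x in range(int(uc)-2,int(uc)+3)])
    m=(abs(X)<52)&(abs(Y)<60)&(hsv[...,1]>60)&(Z<75)
    k,l,st,ce=cv2.connectedComponentsWithStats(m.astype(np.uint8))
    for i in range(1,k):
        g=l==i
        if st[i,4]>=2: print(n,st[i,4],ce[i].round(0),"X",X[g].min().round(),X[g].max().round(),"Y",Y[g].min().round(),Y[g].max().round(),"Z",Z[g].min().round(),Z[g].max().round(),np.median(hsv[g],0))
```

```text
speck px 193.6 131.6
[(52, 9, 114, 40, 5, 167), (20, -31, 70, 30, 2, 123), (18, -29, 70, 0, 0, 58), (18, -24, 73, 135, 20, 25), (18, -20, 75, 128, 30, 34)]
[(53, 10, 111, 30, 3, 177), (20, -32, 65, 30, 5, 157), (18, -31, 65, 18, 14, 89), (18, -25, 69, 10, 23, 34), (21, -16, 76, 120, 20, 26)]
[(53, 9, 107, 23, 6, 181), (50, 10, 107, 19, 16, 174), (-18, -84, 6, 19, 48, 127), (20, -23, 68, 18, 86, 71), (18, -22, 67, 10, 17, 45)]
[(54, 11, 106, 17, 13, 181), (50, 9, 102, 18, 38, 187), (-16, -82, 4, 19, 82, 171), (20, -23, 64, 19, 94, 128), (20, -20, 65, 16, 29, 96)]
[(54, 10, 102, 18, 15, 174), (52, 11, 101, 18, 41, 191), (-9, -72, 10, 18, 76, 190), (-12, -71, 10, 18, 66, 169), (20, -20, 62, 19, 19, 147)]
[(56, 12, 101, 15, 6, 169), (51, 10, 97, 18, 21, 186), (27, -19, 63, 19, 37, 188), (27, -15, 66, 18, 21, 182), (26, -12, 67, 23, 6, 174)]
[(55, 10, 95, 0, 2, 165), (53, 12, 96, 15, 6, 182), (49, 11, 93, 18, 7, 180), (28, -14, 64, 20, 4, 179), (28, -10, 65, 15, 3, 179)]
scene 2 [194. 130.] X 21.0 21.0 Y -24.0 -23.0 Z 64.0 68.0 [18.5 90.  99.5]
scene 5 [234. 138.] X -52.0 -51.0 Y 55.0 59.0 Z 38.0 53.0 [ 15. 116. 139.]
scene 2 [230. 140.] X -51.0 -51.0 Y 42.0 46.0 Z 31.0 31.0 [ 15. 116. 142.]
scene 251 [221. 150.] X -52.0 14.0 Y 16.0 60.0 Z 2.0 23.0 [ 19. 105. 199.]
scene 2 [230. 142.] X -52.0 -51.0 Y 41.0 41.0 Z 16.0 19.0 [ 14.5 116.5 152. ]
top 2 [358. 184.] X -8.0 -6.0 Y -6.0 -6.0 Z 64.0 64.0 [ 10.5  78.5 206.5]
```

The speck is box floor seen through the open slot end (depth reads z 4–10). I'll move the arm further aside for a clear top view of the whole tray.

Emit:
play_rows(
  increments=[
    [[0, 1, 0.5, 0, 0, 0], [0, 1, 0.5, 0, 0, 0], [0, 1, 0.5, 0, 0, 0], [0, 1, 0, 0, 0, 0], [0, 1, 0, 0, 0, 0]],
  ],
)

```text
clock: 32.7
tcp_pos: [483.7, 102.7, 237.7]
tcp_rot: [-1.562, -0.191, 0.19]
ft_force: [-0.1, 0.5, 0.1]
gripper_width: 50.0
```

Emit:
play_rows(
  increments=[
    [[0, 1, 0, 0, 0, 0], [0, 1, 0, 0, 0, 0], [0, 1, 0, 0, 0, 0], [0, 1, 0, 0, 0, 0], [0, 1, 0, 0, 0, 0]],
  ],
)

```text
clock: 33.2
tcp_pos: [483.8, 202.6, 237.4]
tcp_rot: [-1.563, -0.191, 0.19]
ft_force: [0.5, -0.3, 0.3]
gripper_width: 50.1
```

```bash
python3 st.py
cat > tl.py <<'E'
from h import *
import sys
a=np.radians(14);ex=np.array([np.cos(a),np.sin(a)]);ey=np.array([-np.sin(a),np.cos(a)])
c0=np.array([float(sys.argv[1]),float(sys.argv[2])])
for n,b in(("scene",[-.7,1.5]),("top",[.7,-1.0])):
    d=grab(n);im=d["image"];hsv=cv2.cvtColor(im,cv2.COLOR_BGR2HSV);P=pts(d)
    cv2.imwrite(f"pics/{n}_{sys.argv[3]}_raw.png",im)
    c=c0+b
    q=P[...,:2]-c;X=q@ex;Y=q@ey;Z=P[...,2]
    B=np.array([471.7,-158.])+b;qb=P[...,:2]-B;XB=qb@ex;YB=qb@ey
    for nm,m,x,y in(("sieve coloured",(abs(X)<49)&(abs(Y)<57)&(hsv[...,1]>55)&(Z<78)&(Z>58),X,Y),("slot->floor",(abs(X)<47)&(abs(Y)<56)&(Z<40),X,Y),("black",(abs(X)<49)&(abs(Y)<57)&(hsv[...,2]<80)&(Z<95),X,Y),("box brass",(abs(XB)<50)&(abs(YB)<118)&(Z<25)&(hsv[...,1]>128)&(hsv[...,0]>=18)&(hsv[...,0]<30),XB,YB)):
        k,l,st,ce=cv2.connectedComponentsWithStats(m.astype(np.uint8))
        for i in range(1,k):
            g=l==i
            if st[i,4]>=3: print(n,nm,st[i,4],ce[i].round(0),"X",x[g].min().round(),x[g].max().round(),"Y",y[g].min().round(),y[g].max().round(),"Z",np.median(Z[g]).round(),np.median(hsv[g],0))
E
python3 tl.py 483.2 -196.6 a
```

```text
t 33.2 tcp [483.8 202.6 237.4] jaw 103.89 tilt y [ 3.e-04 -3.e-04 -1.e+00] f [ 0.5 -0.3  0.3] w 50.1 q [-0.77  0.15  0.28  1.92 -0.05  1.08  1.34]
box xy 99.0 347.0
scene slot->floor 203 [220. 151.] X -47.0 14.0 Y 15.0 56.0 Z 7.0 [ 19. 105. 199.]
scene black 93 [200. 125.] X -21.0 22.0 Y -28.0 -13.0 Z 78.0 [120.  14.  37.]
scene black 152 [215. 133.] X -47.0 39.0 Y 27.0 42.0 Z 78.0 [120.  14.  37.]
scene box brass 6 [221. 145.] X -33.0 -28.0 Y -20.0 -14.0 Z 9.0 [ 20.  136.  205.5]
scene box brass 11 [229. 148.] X -41.0 -32.0 Y 3.0 16.0 Z 14.0 [ 19. 148. 198.]
scene box brass 12 [220. 150.] X -20.0 -9.0 Y -7.0 4.0 Z 12.0 [ 20.  143.5 201. ]
top slot->floor 59 [331. 189.] X -46.0 46.0 Y 51.0 56.0 Z 6.0 [ 22.  76. 243.]
top black 72 [342. 177.] X -1.0 39.0 Y 26.0 39.0 Z 79.0 [132.   15.5  57.5]
top black 71 [346. 194.] X -43.0 -5.0 Y 24.0 40.0 Z 78.0 [130.  14.  57.]
top box brass 7 [324. 181.] X 25.0 31.0 Y 24.0 30.0 Z 13.0 [ 24. 140. 247.]
```

Run:
```python
from h import *
T=cv2.imread("pics/top_a_raw.png");S=cv2.imread("pics/scene_a_raw.png")
A=cv2.resize(S[100:156,172:244],(450,350),interpolation=cv2.INTER_CUBIC)
B=cv2.resize(T[150:220,310:380],(350,350),interpolation=cv2.INTER_CUBIC)
im=np.hstack([A,B]); cv2.imwrite("pics/s8.png",im)
```

```text
(no output)
```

View pics/s8.png

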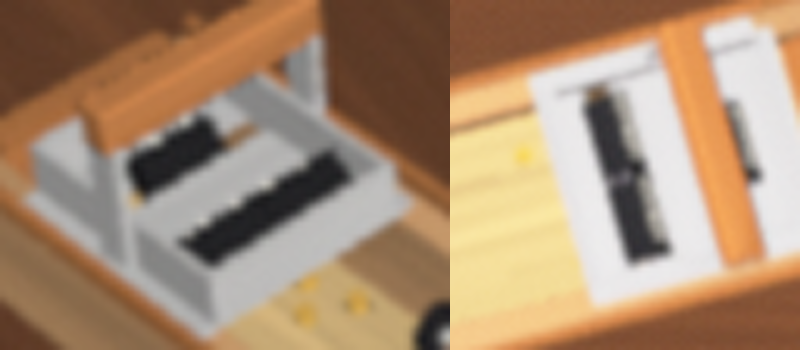

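Last picture: the middle strip and the −y strip of the tray look clear of brass in both views. The box holds three visible ferrules in the scene view, around (305–360, 280–315), plus one in the top view at (525,155). The other two should be under the sieve, which I'll check once it stands at the bumper. Regrasping.

Emit:
play_rows(
  increments=[
    [[0, -1, 0, 0, 0, 0], [0, -1, 0, 0, 0, 0], [0, -1, 0, 0, 0, 0], [0, -1, 0, 0, 0, 0], [0, -1, 0, 0, 0, 0]],
  ],
)

```text
clock: 33.8
tcp_pos: [483.4, 100.6, 237.3]
tcp_rot: [-1.563, -0.19, 0.19]
ft_force: [-1.0, -0.5, -0.2]
gripper_width: 50.0
```

Emit:
play_rows(
  increments=[
    [[0, -1, 0, 0, 0, 0], [0, -1, 0, 0, 0, 0], [0, -1, 0, 0, 0, 0], [0, -1, 0, 0, 0, 0], [0, -1, 0, 0, 0, 0]],
  ],
)

```text
clock: 34.3
tcp_pos: [483.1, 0.7, 237.3]
tcp_rot: [-1.563, -0.19, 0.19]
ft_force: [0.5, 0.3, 0.8]
gripper_width: 50.0
```

Emit:
play_rows(
  increments=[
    [[0, -1, 0, 0, 0, 0], [0, -1, 0, 0, 0, 0], [0, -1, 0, 0, 0, 0], [0, -1, 0, 0, 0, 0], [0, -1, 0, 0, 0, 0]],
  ],
)

```text
clock: 34.8
tcp_pos: [482.8, -99.3, 237.3]
tcp_rot: [-1.563, -0.19, 0.19]
ft_force: [0.4, 0.4, 0.4]
gripper_width: 49.6
```

Emit:
play_rows(
  increments=[
    [[0, -1, 0, 0, 0, 0], [0, -1, 0, 0, 0, 0], [0, -1, 0, 0, 0, 0], [0, -0.97, 0, 0, 0, 0], [0, 0, -0.8, 0, 0, 0]],
  ],
)

```text
clock: 35.3
tcp_pos: [483.3, -180.6, 222.6]
tcp_rot: [-1.564, -0.19, 0.186]
ft_force: [0.7, -0.2, 0.3]
gripper_width: 50.1
```

Emit:
play_rows(
  increments=[
    [[0, 0, -1, 0, 0, 0], [0, 0, -1, 0, 0, 0], [0, 0, -0.8, 0, 0, 0], [0, 0, 0, 0, 0, 0]],
  ],
)

```text
clock: 35.7
tcp_pos: [481.7, -177.3, 163.7]
tcp_rot: [-1.562, -0.188, 0.193]
ft_force: [-0.3, 1.1, 0.2]
gripper_width: 49.9
```

```bash
python3 st.py
```

```text
t 35.7 tcp [ 481.7 -177.3  163.7] jaw 103.89 tilt y [-3.e-03 -2.e-04 -1.e+00] f [-0.3  1.1  0.2] w 49.9 q [-0.27  0.23  0.58  2.03 -0.16  0.92  2.21]
box xy 5.0 -21.2
```

Emit:
play_rows(
  increments=[
    [[0.04, -0.5, 0, 0, 0, 0], [0.04, -0.47, 0, 0, 0, 0], [0, 0, -0.7, 0, 0, 0], [0, 0, -0.9, 0, 0, 0], [0, 0, -0.65, 0, 0, 0]],
  ],
)

```text
clock: 36.2
tcp_pos: [484.7, -196.0, 118.8]
tcp_rot: [-1.562, -0.191, 0.192]
ft_force: [-0.4, 0.9, -0.6]
gripper_width: 50.2
```

Emit:
play_rows(
  increments=[
    [[0, 0, 0, 0, 0, 0]],
  ],
)

```text
clock: 36.3
tcp_pos: [484.0, -195.6, 118.3]
tcp_rot: [-1.562, -0.189, 0.194]
ft_force: [0.1, -0.5, 0.3]
gripper_width: 50.2
```

```bash
python3 st.py
```

```text
t 36.3 tcp [ 484.  -195.6  118.3] jaw 103.98 tilt y [-2.7e-03  1.0e-04 -1.0e+00] f [ 0.1 -0.5  0.3] w 50.2 q [-0.21  0.32  0.56  2.05 -0.23  0.83  2.3 ]
box xy 2.8 -39.5
```

Emit:
play_rows(
  increments=[
    [[0, 0, 0, 0, 0, 0], [0, 0, 0, 0, 0, 0], [0, 0, 0, 0, 0, 0], [0, 0, 0, 0, 0, 0], [0, 0, -0.02, 0, 0, 0]],
  ],
  grip=0,
  newtons=50,
)

```text
clock: 36.8
tcp_pos: [485.3, -195.8, 120.2]
tcp_rot: [-1.562, -0.192, 0.191]
ft_force: [-5.4, 3.4, 17.7]
gripper_width: 17.6
```

```bash
python3 st.py
```

```text
t 36.8 tcp [ 485.3 -195.8  120.2] jaw 103.99 tilt y [ 8.e-04  2.e-04 -1.e+00] f [-5.4  3.4 17.7] w 17.6 q [-0.21  0.31  0.56  2.05 -0.23  0.83  2.3 ]
box xy 4.1 -39.9
```

Emit:
play_rows(
  increments=[
    [[-0.07, -0.02, 0.01, 0, 0, 0], [-0.24, 0.96, 0, 0, 0, 0], [-0.24, 0.96, 0, 0, 0, 0], [-0.24, 0.96, 0, 0, 0, 0], [-0.24, 0.96, 0, 0, 0, 0]],
  ],
)

```text
clock: 37.3
tcp_pos: [464.7, -119.1, 120.2]
tcp_rot: [-1.563, -0.192, 0.19]
ft_force: [0.8, -5.0, 5.1]
gripper_width: 17.7
```

Emit:
play_rows(
  increments=[
    [[0.24, -0.96, 0, 0, 0, 0], [0.24, -0.96, 0, 0, 0, 0], [0.24, -0.96, 0, 0, 0, 0], [0.24, -0.96, 0, 0, 0, 0]],
  ],
)

```text
clock: 37.7
tcp_pos: [484.1, -196.5, 120.2]
tcp_rot: [-1.562, -0.193, 0.192]
ft_force: [-0.5, 3.2, 8.2]
gripper_width: 17.7
```

Emit:
play_rows(
  increments=[
    [[-0.24, 0.96, 0, 0, 0, 0], [-0.24, 0.96, 0, 0, 0, 0], [-0.24, 0.96, 0, 0, 0, 0], [-0.24, 0.96, 0, 0, 0, 0]],
  ],
)

```text
clock: 38.1
tcp_pos: [464.6, -119.1, 120.2]
tcp_rot: [-1.563, -0.192, 0.19]
ft_force: [1.9, -6.2, 7.7]
gripper_width: 17.7
```

Emit:
play_rows(
  increments=[
    [[0.24, -0.96, 0, 0, 0, 0], [0.24, -0.96, 0, 0, 0, 0], [-0.24, 0.96, 0, 0, 0, 0], [-0.24, 0.96, 0, 0, 0, 0]],
  ],
)

```text
clock: 38.5
tcp_pos: [464.8, -120.3, 120.2]
tcp_rot: [-1.564, -0.191, 0.189]
ft_force: [-0.1, -2.7, 6.9]
gripper_width: 17.8
```

Emit:
play_rows(
  increments=[
    [[0.24, -0.96, 0, 0, 0, 0], [0.24, -0.96, 0, 0, 0, 0], [0, 0, 0, 0, 0, 0]],
  ],
)

```text
clock: 38.8
tcp_pos: [474.5, -159.8, 120.2]
tcp_rot: [-1.564, -0.191, 0.189]
ft_force: [-0.5, -4.2, 11.8]
gripper_width: 17.7
```

```bash
python3 st.py; python3 loc.py
```

```text
t 38.8 tcp [ 474.5 -159.8  120.2] jaw 103.88 tilt y [ 0.0011 -0.0011 -1.    ] f [-0.5 -4.2 11.8] w 17.7 q [-0.29  0.27  0.57  2.1  -0.2   0.82  2.21]
box xy 2.3 -2.4
at69 -7.0 -30.0 black 88 px [209. 131.] X [-21.  17.] Y [-27. -22. -16.] Z [72. 77. 83.] hsv [120.  15.  37.]
at69 -12.0 26.0 black 154 px [224. 140.] X [-43.  31.] Y [28. 34. 40.] Z [73. 78. 83.] hsv [120.  14.  37.]
at69 24.0 79.0 slot seen 118 px [228. 156.] X [-45.   9.] Y [19. 30. 39.] Z [3. 6. 9.] hsv [ 19. 104. 197.]
```

No brass is left in view inside the sieve, which is now drawn clear of the bumper. Final slow approach.

Emit:
play_rows(
  increments=[
    [[-0.048, 0.194, 0.01, 0, 0, 0], [-0.085, 0.34, 0, 0, 0, 0], [-0.109, 0.437, 0, 0, 0, 0], [-0.097, 0.388, 0, 0, 0, 0], [-0.073, 0.291, 0, 0, 0, 0]],
  ],
)

```text
clock: 39.35
tcp_pos: [465.7, -123.5, 120.2]
tcp_rot: [-1.562, -0.193, 0.192]
ft_force: [0.4, -2.9, 4.7]
gripper_width: 17.5
```

Emit:
play_rows(
  increments=[
    [[-0.036, 0.146, 0, 0, 0, 0], [0, 0, 0, 0, 0, 0], [0, 0, 0, 0, 0, 0]],
  ],
)

```text
clock: 39.65
tcp_pos: [465.0, -120.4, 120.2]
tcp_rot: [-1.561, -0.193, 0.193]
ft_force: [-1.1, 1.5, 7.6]
gripper_width: 17.6
```

Emit:
play_rows(
  increments=[
    [[-0.012, 0.049, 0, 0, 0, 0], [0, 0, 0, 0, 0, 0], [0, 0, 0, 0, 0, 0]],
  ],
)

```text
clock: 39.95
tcp_pos: [464.9, -120.0, 120.2]
tcp_rot: [-1.562, -0.193, 0.192]
ft_force: [0.7, -2.0, 5.7]
gripper_width: 17.8
```

Emit:
play_rows(
  increments=[
    [[-0.012, 0.049, 0, 0, 0, 0], [0, 0, 0, 0, 0, 0], [0, 0, 0, 0, 0, 0]],
  ],
)

```text
clock: 40.25
tcp_pos: [464.7, -119.3, 120.2]
tcp_rot: [-1.562, -0.193, 0.192]
ft_force: [0.9, -1.6, 6.2]
gripper_width: 17.8
```

```bash
python3 st.py
```

```text
t 40.25 tcp [ 464.7 -119.3  120.2] jaw 104.02 tilt y [ 5.e-04  1.e-04 -1.e+00] f [ 0.9 -1.6  6.2] w 17.8 q [-0.37  0.24  0.56  2.14 -0.17  0.8   2.11]
box xy 2.6 39.2
```

Emit:
play_rows(
  increments=[
    [[-0.012, 0.049, 0, 0, 0, 0], [0, 0, 0, 0, 0, 0], [0, 0, 0, 0, 0, 0]],
  ],
)

```text
clock: 40.55
tcp_pos: [464.5, -118.8, 120.2]
tcp_rot: [-1.563, -0.192, 0.191]
ft_force: [0.5, -3.6, 4.3]
gripper_width: 17.7
```

Emit:
play_rows(
  increments=[
    [[-0.012, 0.049, 0, 0, 0, 0], [0, 0, 0, 0, 0, 0], [0, 0, 0, 0, 0, 0]],
  ],
)

```text
clock: 40.85
tcp_pos: [464.4, -118.0, 120.2]
tcp_rot: [-1.563, -0.192, 0.191]
ft_force: [2.2, -5.6, 5.1]
gripper_width: 17.8
```

```bash
python3 st.py
```

```text
t 40.85 tcp [ 464.4 -118.   120.2] jaw 104.0 tilt y [ 1.e-03 -6.e-04 -1.e+00] f [ 2.2 -5.6  5.1] w 17.8 q [-0.37  0.23  0.56  2.15 -0.17  0.8   2.11]
box xy 2.6 40.6
```

Emit:
play_rows(
  increments=[
    [[0, 0, 0.02, 0, 0, 0], [0, 0, 0, 0, 0, 0]],
  ],
)

```text
clock: 41.05
tcp_pos: [464.1, -117.9, 120.4]
tcp_rot: [-1.563, -0.192, 0.192]
ft_force: [2.7, -5.3, -1.0]
gripper_width: 17.7
```

Emit:
play_rows(
  increments=[
    [[0, 0, 0, 0, 0, 0], [0, 0, 0, 0, 0, 0]],
  ],
  grip=18.2,
  newtons=5,
)

```text
clock: 41.25
tcp_pos: [464.1, -117.9, 120.3]
tcp_rot: [-1.563, -0.192, 0.192]
ft_force: [1.6, -4.8, 0.8]
gripper_width: 18.3
```

Emit:
play_rows(
  increments=[
    [[0, 0, 0, 0, 0, 0], [0, 0, 0, 0, 0, 0]],
  ],
  grip=18.7,
)

```text
clock: 41.45
tcp_pos: [464.0, -117.8, 120.3]
tcp_rot: [-1.563, -0.192, 0.192]
ft_force: [1.2, -5.2, -0.2]
gripper_width: 19.1
```

Emit:
play_rows(
  increments=[
    [[0, 0, 0, 0, 0, 0], [0, 0, 0, 0, 0, 0]],
  ],
  grip=19.2,
)

```text
clock: 41.65
tcp_pos: [464.0, -117.7, 120.3]
tcp_rot: [-1.562, -0.192, 0.192]
ft_force: [1.6, -3.4, -1.9]
gripper_width: 19.0
```

Emit:
play_rows(
  increments=[
    [[0, 0, 0, 0, 0, 0], [0, 0, 0, 0, 0, 0]],
  ],
  grip=19.7,
)

```text
clock: 41.85
tcp_pos: [463.9, -117.8, 120.3]
tcp_rot: [-1.562, -0.191, 0.192]
ft_force: [1.6, -3.8, -1.6]
gripper_width: 20.0
```

Emit:
play_rows(
  increments=[
    [[0, 0, 0, 0, 0, 0], [0, 0, 0, 0, 0, 0]],
  ],
  grip=20.2,
)

```text
clock: 42.05
tcp_pos: [464.0, -117.8, 120.3]
tcp_rot: [-1.562, -0.192, 0.192]
ft_force: [2.1, -3.6, -0.8]
gripper_width: 19.8
```

```bash
python3 st.py
```

```text
t 42.05 tcp [ 464.  -117.8  120.3] jaw 103.99 tilt y [-3.e-04 -0.e+00 -1.e+00] f [ 2.1 -3.6 -0.8] w 19.8 q [-0.37  0.23  0.56  2.14 -0.17  0.81  2.11]
box xy 2.2 40.8
```

Emit:
play_rows(
  increments=[
    [[0, 0, 0, 0, 0, 0], [0, 0, 0, 0, 0, 0]],
  ],
  grip=20.7,
)

```text
clock: 42.25
tcp_pos: [464.0, -117.8, 120.3]
tcp_rot: [-1.562, -0.192, 0.192]
ft_force: [1.6, -1.7, -1.2]
gripper_width: 20.7
```

Emit:
play_rows(
  increments=[
    [[0, 0, 0, 0, 0, 0], [0, 0, 0, 0, 0, 0]],
  ],
  grip=21.2,
)

```text
clock: 42.45
tcp_pos: [464.0, -117.8, 120.3]
tcp_rot: [-1.562, -0.192, 0.192]
ft_force: [0.8, -1.6, -2.3]
gripper_width: 21.0
```

Emit:
play_rows(
  increments=[
    [[0, 0, 0, 0, 0, 0], [0, 0, 0, 0, 0, 0]],
  ],
  grip=21.7,
)

```text
clock: 42.65
tcp_pos: [464.0, -117.8, 120.3]
tcp_rot: [-1.562, -0.192, 0.192]
ft_force: [1.0, -1.8, -1.1]
gripper_width: 21.2
```

Emit:
play_rows(
  increments=[
    [[0, 0, 0, 0, 0, 0], [0, 0, 0, 0, 0, 0]],
  ],
  grip=22.2,
)

```text
clock: 42.85
tcp_pos: [464.1, -117.8, 120.4]
tcp_rot: [-1.562, -0.192, 0.192]
ft_force: [0.0, -1.3, -0.5]
gripper_width: 22.0
```

Emit:
play_rows(
  increments=[
    [[0, 0, 0, 0, 0, 0], [0, 0, 0, 0, 0, 0]],
  ],
  grip=22.6,
)

```text
clock: 43.05
tcp_pos: [464.1, -117.8, 120.4]
tcp_rot: [-1.562, -0.192, 0.192]
ft_force: [0.2, -0.2, -0.4]
gripper_width: 22.9
```

```bash
python3 st.py
```

```text
t 43.05 tcp [ 464.1 -117.8  120.4] jaw 103.99 tilt y [-1.e-04  1.e-04 -1.e+00] f [ 0.2 -0.2 -0.4] w 22.9 q [-0.37  0.23  0.56  2.14 -0.17  0.81  2.11]
box xy 2.3 40.8
```

The finger force has faded to zero, so the sieve rests against the spring. Opening, retreating, and checking.

Emit:
play_rows(
  increments=[
    [[0, 0, 0, 0, 0, 0], [0, 0, 0, 0, 0, 0], [0, 0, 0, 0, 0, 0]],
  ],
  grip=50,
)

```text
clock: 43.35
tcp_pos: [464.1, -117.8, 120.4]
tcp_rot: [-1.562, -0.192, 0.192]
ft_force: [-0.4, 0.4, 0.1]
gripper_width: 43.1
```

Emit:
play_rows(
  increments=[
    [[0, 0, 0.5, 0, 0, 0], [0, 0, 1, 0, 0, 0], [0, 0, 1, 0, 0, 0], [0, 0, 1, 0, 0, 0], [0, 0, 1, 0, 0, 0]],
  ],
)

```text
clock: 43.85
tcp_pos: [464.0, -118.1, 211.9]
tcp_rot: [-1.562, -0.192, 0.191]
ft_force: [0.4, 0.5, 0.6]
gripper_width: 49.8
```

Emit:
play_rows(
  increments=[
    [[0, 1, 1, 0, 0, 0], [0, 1, 0, 0, 0, 0], [0, 1, 0, 0, 0, 0], [0, 1, 0, 0, 0, 0], [0, 1, 0, 0, 0, 0]],
  ],
)

```text
clock: 44.35
tcp_pos: [464.0, -17.3, 231.2]
tcp_rot: [-1.562, -0.192, 0.191]
ft_force: [0.1, -0.3, 0.2]
gripper_width: 49.9
```

Emit:
play_rows(
  increments=[
    [[0, 1, 0, 0, 0, 0], [0, 1, 0, 0, 0, 0], [0, 1, 0, 0, 0, 0], [0, 1, 0, 0, 0, 0], [0, 1, 0, 0, 0, 0]],
  ],
)

```text
clock: 44.85
tcp_pos: [464.1, 82.7, 231.2]
tcp_rot: [-1.562, -0.192, 0.191]
ft_force: [0.4, 0.5, 0.2]
gripper_width: 50.2
```

Emit:
play_rows(
  increments=[
    [[0, 1, 0, 0, 0, 0], [0, 1, 0, 0, 0, 0], [0, 1, 0, 0, 0, 0], [0, 1, 0, 0, 0, 0], [0, 1, 0, 0, 0, 0]],
  ],
)

```text
clock: 45.35
tcp_pos: [464.1, 182.7, 231.2]
tcp_rot: [-1.562, -0.192, 0.191]
ft_force: [0.1, 0.5, -1.2]
gripper_width: 50.1
```

```bash
python3 st.py; python3 tl.py 463.8 -119.5 b
python3 - <<'E'
from h import *
a=np.radians(14);ex=np.array([np.cos(a),np.sin(a)]);ey=np.array([-np.sin(a),np.cos(a)])
for n,b in(("scene",[-.7,1.5]),("top",[.7,-1.0])):
    d=grab(n);P=pts(d);B=np.array([471.7,-158.])+b;q=P[...,:2]-B;X=q@ex;Y=q@ey;Z=P[...,2]
    hsv=cv2.cvtColor(d["image"],cv2.COLOR_BGR2HSV)
    m=(abs(X)<70)&(Y>-60)&(Y<110)&(Z>84)&(Z<95)&(hsv[...,1]<40); print(n,"rim X",X[m].min().round(1),X[m].max().round(1),"Y",Y[m].min().round(1),Y[m].max().round(1),"z",np.median(Z[m]).round(1))
    m=(abs(X)<80)&(Y>-60)&(Y<110)&(Z>140)&(Z<156); print("bar z",np.percentile(Z[m],[50,95]).round(1),"Yc",np.median(Y[m]).round(1))
E
```

```text
t 45.35 tcp [464.1 182.7 231.2] jaw 103.97 tilt y [ 6.e-04 -0.e+00 -1.e+00] f [ 0.1  0.5 -1.2] w 50.1 q [-0.79  0.11  0.31  1.98 -0.04  1.06  1.35]
box xy 75.1 332.4
scene sieve coloured 3 [227. 135.] X -25.0 -22.0 Y -20.0 -16.0 Z 75.0 [13. 59. 90.]
scene slot->floor 128 [237. 166.] X -41.0 13.0 Y 18.0 53.0 Z 7.0 [ 19.  104.5 195. ]
scene black 93 [219. 138.] X -22.0 19.0 Y -30.0 -14.0 Z 77.0 [120.  21.  37.]
scene black 181 [235. 147.] X -47.0 36.0 Y 24.0 41.0 Z 78.0 [120.  14.  37.]
top sieve coloured 4 [336. 186.] X -3.0 4.0 Y -26.0 -24.0 Z 76.0 [  9.  108.5 101. ]
top slot->floor 23 [333. 175.] X 24.0 47.0 Y -47.0 -39.0 Z 7.0 [ 21.  89. 235.]
top slot->floor 4 [299. 182.] X 37.0 46.0 Y 54.0 55.0 Z 6.0 [ 21.   61.  241.5]
top slot->floor 6 [300. 188.] X 17.0 31.0 Y 54.0 55.0 Z 5.0 [ 20.   59.5 237. ]
top slot->floor 20 [341. 200.] X -46.0 -26.0 Y -47.0 -39.0 Z 6.0 [ 21.   92.5 239. ]
top slot->floor 8 [305. 206.] X -34.0 -14.0 Y 54.0 56.0 Z 4.0 [ 21.   67.5 241. ]
top slot->floor 3 [307. 212.] X -45.0 -40.0 Y 54.0 56.0 Z 6.0 [ 21.  61. 239.]
top black 149 [315. 194.] X -44.0 37.0 Y 22.0 38.0 Z 78.0 [132.  16.  57.]
top black 21 [338. 188.] X -21.0 15.0 Y -32.0 -25.0 Z 81.0 [12. 13. 72.]
top box brass 8 [356. 186.] X -11.0 -5.0 Y -56.0 -48.0 Z 12.0 [ 23.5 139.5 247. ]
top box brass 8 [356. 194.] X -35.0 -27.0 Y -50.0 -44.0 Z 12.0 [ 24. 139. 247.]
scene rim X -56.6 58.1 Y -20.1 109.4 z 89.2
bar z [149.4 152.4] Yc 45.0
top rim X -56.5 56.3 Y -20.2 109.2 z 89.3
bar z [149.3 152.4] Yc 41.2
```

```bash
python3 -c "
from bench import robot
print(robot.job_done())"
```

```text
the job is handed in; nothing more can be done
None
```

The job is handed in at about 45 s on the robot clock. All six ferrules are in the catch box, and the three frogs are the only things I can see in the sieve.

**What I did**
- I carried the middle-sized sieve to the runners and found the bumper by touch at about y = 38 mm in the box's frame. I then shook it along the runners with light taps; the contact forces I read were at most about 8 N.
- The frogs tipped over and wedged in the slots, blocking the last ferrules. I added a few mm of sideways motion, within the guide play, to walk those ferrules to the open slot ends.
- I then drew the sieve clear, slid it up until the bumper read about 5 N, and opened the fingers in small steps so the spring eased back slowly.

**Last checks**
- **Ferrules:** I counted six different positions in the box across two sets of views. The first showed four, and the last showed two more that had been under the sieve. No single view shows all six at once.
- **Seating:** The sieve rim measured 89.3 mm high against an expected 90 mm, so it is down and level on the runners.
- **Frogs:** They are in the sieve but lie tilted in the slots, not flat.
- **Spring pressure:** I could not confirm how hard the sieve still presses. The finger force had fallen to zero by full release, so only the low runner friction, roughly 0.5 N, holds it against the spring. It may be barely touching.
- **Bystanders:** I never touched the jar, hammer or billet, but I did not re-measure them at the end.

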